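Hold the fitter's square in the corner of a pot-bay guard

ROBOT

A 6-joint arm with a two-finger parallel gripper is mounted at the origin on the work surface. World frame = base frame: x ahead of the robot, y to its left, z up, the work surface at z = 0. Lengths are in m, angles in rad, forces in N, time in s.
With the tool pointing down it reaches from about 0.375 to 0.9 m from the base axis. Payload 3.1 kg.
Tool frame: the origin (TCP) lies at the centre of the arm's flange, where the gripper is bolted on; the fingertips stand 182 mm ahead of it and the grasp point (between the pads) lies 164 mm ahead of it; z points along the fingers, x is the direction in which the jaws open and shut, and the axes are right-handed (so a half turn about z gives the same grasp; the last joint's range is limited). The gripper opens to 87 mm and grips with 3 to 60 N. Pads are 19 mm wide; open, the fingers measure 117 mm over their backs; the gripper's body (75 mm by 190 mm) begins 51 mm behind the grasp point.
Start: joints at [1.04, 0.527, 1.433, -0, 1.181, -0.178], TCP at [0.216, 0.586, 0.405] pointing down, gripper open.
Joint ranges: [-3.08, 3.08], [-0.75, 2.2], [0.22, 2.44], [-1.43, 4.57], [0, 2.65], [-2.85, 2.85]. Speed limits (rad/s): [2.79, 2.79, 3.14, 3.14, 3.14, 3.14].

INTERFACE

Orientations are given as a unit quaternion [x, y, z, w].
In Python, from rig import status, eyes, robot gives the robot as it stands. The module is installed in compiled form; this text tells all that it offers.
- The arm moves only by the tool step_arm, never from a script. Its argument "steps" is a list of rows, each a list of 7 numbers: the closure, from -1 (fully open) to 1 (shut), so that 0 is half open, then the shift along the tool's x, y, z each as a share of 0.025 m, from -1 to 1, then the turn, a rotation vector about the tool's x, y, z each as a share of 8 degrees, from -1 to 1. In form: [[jaw, dx, dy, dz, rx, ry, rz], ...]. A call has exactly 10 rows; each row shifts and turns the commanded pose from where the row before left it, along the tool's axes as they then stand; what a row does not reach is not made up. A row lasts 1/10 s, in which the tool goes at most 50 mm and 8.59 degrees, less where a joint would pass 70% of its speed; a pose out of reach is approached as far as the arm can. A call with a number of a shift or a turn outside -1 to 1 is refused whole. A call with a gripper value outside its range is refused whole. The fingers move at their own pace and stop on an object; "squeeze" is the grip in N (left out, the last holds). Time passes only in rows, so rows that do not move let the fingers close, or fill a call up. It gives the time, the measured TCP pose, the force and the opening at its end, in the units of the state.
- status.get_obs(): the state, without advancing time (a new reading comes with each control period).
- eyes.camera(name): name is "scene" or "top" or "wrist"; returns (picture, depth): 384x512x3 uint8, red, green, blue; 384x512 float32, m along the optical axis (not along the pixel's ray), 0 where there is no reading.
- eyes.camera_info(name): a dict with "K" (3x3 intrinsics, pixels), "k1" (the pictures are not rectified: a ray, as slopes to the right and down, at radius r is drawn at 1 + k1 r^2 times it, then the intrinsics apply), "R" (3x3) and "t" (3): a world point X has camera coordinates R X + t. Camera axes: x right, y down, z forward; pixel columns grow to the right and rows downward; lengths in m; the calibration is good to about 2 mm. A picture is of the moment at which its call begins: read the wrist's pose just before it. camera_info takes no time and is no camera call; for the wrist camera it gives the pose at the moment of the call.
- robot.hand_in(): hands the job in, once; it reports no verdict.
The state is a dict: "time": time; "q": joint angles; "joint_velocities": joint speeds; "joint_torque": joint torques, N m; "position": TCP position; "tool_rot": TCP orientation; "ft_force": force on the tool from outside, world axes, zero at the start; "moment": the same for the moment, N m; "grip_width": finger opening in m.
Only numpy, scipy, OpenCV 4.12 (cv2) and the standard library are available. Lean on these libraries where they do the work, as an engineer would, in place of code of your own. Each camera call takes 0.05 s, during which the arm holds its last target.

TASK

The pot bay's corner guard on the counter is about to be screwed tight, and its short green rail has sprung inwards. Take the square by its orange handle and, with it lying flat on the counter, press it gently into the inside corner until the whole of both its outer faces touch the rails, so that the green rail is pushed out square to the long one. Finish still holding the handle and still pressing the square against both rails; leave the pot, jar and bowl where they stand.

Things in the scene. Friction and masses are not known exactly. Their poses are not given: they have to be found in the camera images.
- square_handle (a point): Centre of the square's upright orange handle, at (72, 72, 45) mm in the square's own axes from its heel. The handle is a block 60 mm long (along own direction (1,-1)), 24 mm thick (own direction (1,1)), from 18 to 72 mm above the counter, standing on a diagonal brace 18 mm tall. Axes: those of the square.
- square_heel (a point): The outer heel corner of the square at its underside, where the planes of its two outer faces meet; axes of the square.
- square: Loose fitter's square, about 0.4 kg: a blue L of smooth angle section (friction about 0.2), upright outer wall 6 mm thick, 40 mm tall, flange 28 mm wide, 8 mm thick. Origin: outer heel corner, underside; z up. One leg runs 170 mm along own +x (outer face in the plane y = 0), the other 140 mm along +y (outer face in x = 0); the very corner is notched 8 x 8 mm.
- guard: Corner guard fixed to the counter. Origin: inside corner at counter height, z up. Long white rail along +x, its inner face the plane y = 0; short green rail roughly along +y. The inside is x > 0, y > 0 and opens roughly towards the robot. The square is home when its heel and axes coincide with these.
- long_rail: The fixed long white rail: inner face in the guard's plane y = 0, from 4 to 210 mm along x, 8 mm thick, 45 mm tall, a 37 mm wide foot outside. Origin and axes are those of the guard.
- swing_rail (a joint): Angle of the short green rail, rad: 0 = square to the long rail (inner face in the guard's plane x = 0), positive = swung inwards; starts 0.06 to 0.16. Its pin lies 4 mm outside the inside corner both ways. Spring and friction resist pushing it out: about 2 to 5 N at the end of the square's 140 mm leg; let go, it springs back in.
- swing_rail_end (a point): Middle height of the free end of the green rail's inner face, 176 mm from the inside corner; the green rail is 8 mm thick and 45 mm tall.
- pot: Steel pot, 150 mm across (about 220 mm over its two side handles) and 85 mm tall, origin at the centre of its underside; leave alone.
- jar: Amber jar with red cap, 60 mm across and 100 mm tall, origin at the centre of its underside; leave alone.
- bowl: White bowl, 120 mm across and 50 mm tall, origin at the centre of its underside; leave alone.
Mind the look-alikes: they are no part of the job. Several things have the shape of the square; the one meant has the colours described above.

How it is judged:
By the outcome, as a careful person would: the job done as asked, in the order asked, and still so for the second after the job is handed in, while the arm keeps its last pose, push and grip.
It also fails if it takes over 64 s, if anything falls off the work surface, if the arm or the gripper's body presses on something with over 40 N, if the wrist force passes 120 N, or if a joint passes its speed limit or range.

## Working session

There is one attempt and no reset: what is moved stays moved. The work goes in short steps, Python scripts to look and compute and a tool call to move; the robot and the scene stay as the last step left them, time stands still between calls to the robot, and variables do not carry over. Pictures are saved under pics/ and viewed, and the job is handed in when it is done.

Besides the shell and the picture viewer there is one more tool, called as name(argument=value, ...), one argument or row to a line, values as JSON. step_arm: Moves the arm, as the interface text tells. Its arguments: {"type":"object","properties":{"steps":{"type":"array"},"squeeze":{"type":"number"}},"required":["steps"]}

```bash
mkdir -p pics; cat > h.py <<'E'
import numpy as np, cv2
from rig import status, eyes, robot
def snap(n,f):
    p,d=eyes.camera(n); i=eyes.camera_info(n)
    np.savez('pics/'+f+'.npz',p=p,d=d,K=i['K'],k1=i['k1'],R=i['R'],t=i['t'])
    cv2.imwrite('pics/'+f+'.png',p[:,:,::-1]); return p,d,i
def load(f): return np.load('pics/'+f+'.npz')
def rays(z,uv):
    K=np.array(z['K']);k1=float(z['k1'])
    dist=np.array([k1,0,0,0.])
    return cv2.undistortPoints(np.array(uv,float).reshape(-1,1,2),K,dist,None,None,None).reshape(-1,2)
def plane(z,uv,h):
    r=rays(z,uv);R=np.array(z['R']);t=np.array(z['t']).ravel();C=-R.T@t
    D=np.c_[r,np.ones(len(r))]@R
    s=(h-C[2])/D[:,2]
    return C+D*s[:,None]
def dep(z,uv):
    r=rays(z,uv);R=np.array(z['R']);t=np.array(z['t']).ravel()
    d=np.array([z['d'][int(round(v)),int(round(u))] for u,v in uv])
    return (np.c_[r,np.ones(len(r))]*d[:,None]-t)@R
def proj(z,X):
    c=np.array(X)@np.array(z['R']).T+np.array(z['t']).ravel()
    s=c[:,:2]/c[:,2:];r2=(s**2).sum(1,keepdims=True);s=s*(1+float(z['k1'])*r2)
    K=np.array(z['K']);return np.c_[s,np.ones(len(s))]@K[:2].T
def crop(f,out,x0,y0,x1,y1,k):
    im=cv2.imread('pics/'+f+'.png')[y0:y1,x0:x1]
    cv2.imwrite('pics/'+out+'.png',cv2.resize(im,None,fx=k,fy=k,interpolation=cv2.INTER_CUBIC))
E
python3 - <<'E'
from h import *
print(status.get_obs())
for n in ('scene','top','wrist'):
    p,d,i=snap(n,n+'0'); print(n,i)
E
```

```text
{'time': 0.0, 'q': array([ 1.03950944e+00,  5.28439918e-01,  1.43387197e+00, -1.83158708e-05,
        1.18137785e+00, -1.78520739e-01]), 'joint_velocities': array([-0.00168245,  0.00080425, -0.00156402, -0.00013986, -0.00015542,
        0.00020076]), 'joint_torque': array([-3.12211869e-04, -4.40043640e+01, -1.76595908e+01,  6.34004991e-02,
        5.80443267e-02, -1.49971606e-04]), 'position': array([0.21574861, 0.58622476, 0.40379699]), 'tool_rot': array([ 8.20209398e-01,  5.72062448e-01, -9.49335491e-04,  4.45272249e-04]), 'ft_force': array([1.25598563, 0.42131663, 0.47665511]), 'moment': array([-0.04718082,  0.00152653, -0.04299974]), 'grip_width': 0.08655026295857826}
scene {'K': array([[356.37267127,   0.        , 251.82068829],
       [  0.        , 356.37267127, 190.46459512],
       [  0.        ,   0.        ,   1.        ]]), 'k1': -0.0904966547126771, 'R': array([[-0.25488189,  0.96689507,  0.0122127 ],
       [ 0.76410798,  0.2091334 , -0.61024767],
       [-0.59259954, -0.14620926, -0.79211655]]), 't': array([ 0.23625457, -0.35280187,  1.25745722])}
top {'K': array([[413.53631369,   0.        , 262.75536185],
       [  0.        , 413.53631369, 189.98146934],
       [  0.        ,   0.        ,   1.        ]]), 'k1': 0.005158564793187012, 'R': array([[ 0.02917704, -0.99957369, -0.00106869],
       [-0.9825585 , -0.02848391, -0.18375924],
       [ 0.18365046,  0.00641161, -0.9829707 ]]), 't': array([-0.11186008,  0.53907543,  1.06429106])}
wrist {'K': array([[274.8005433 ,   0.        , 256.34863067],
       [  0.        , 274.8005433 , 193.6104265 ],
       [  0.        ,   0.        ,   1.        ]]), 'k1': -0.03984429144612183, 'R': array([[ 0.34407649,  0.93893757, -0.00275909],
       [ 0.90638727, -0.3313784 ,  0.26201234],
       [ 0.24509893, -0.09265309, -0.96506058]]), 't': array([-0.62401099, -0.0327021 ,  0.38964219])}
```

View pics/scene0.png

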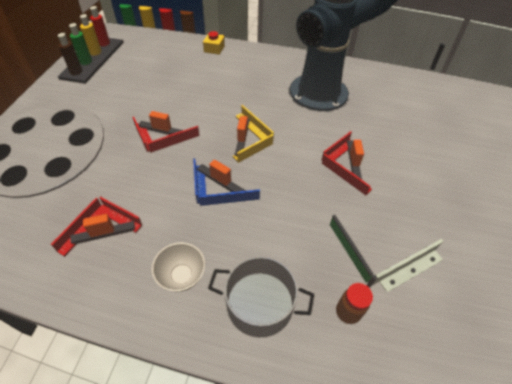

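View pics/top0.png

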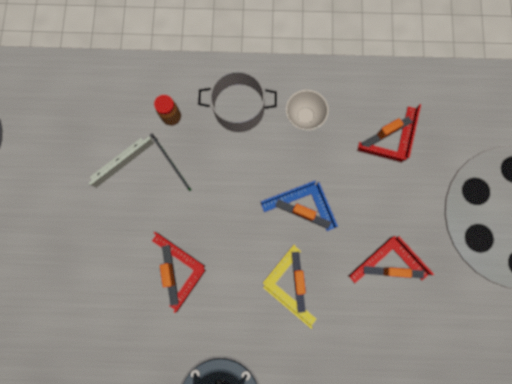

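View pics/wrist0.png

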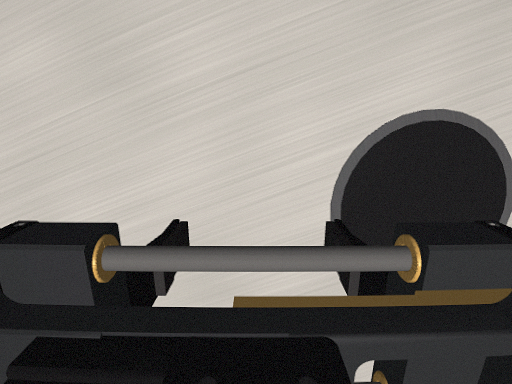

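Candidates with a square's shape (top picture): blue (300,205), red (180,272), red (393,262), red (395,138), yellow (292,287). All have orange handles, and the description says blue, so I choose the one at (300,205). Next I crop it closely.

```bash
python3 - <<'E'
from h import *
crop('top0','c1',250,170,350,240,8)
crop('top0','c2',80,85,200,200,5)
E
```

```text
(no output)
```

View pics/c1.png

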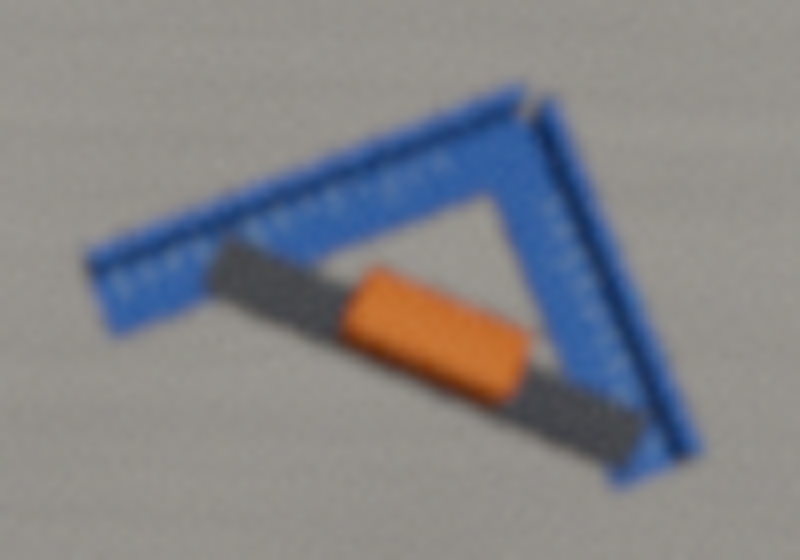

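View pics/c2.png

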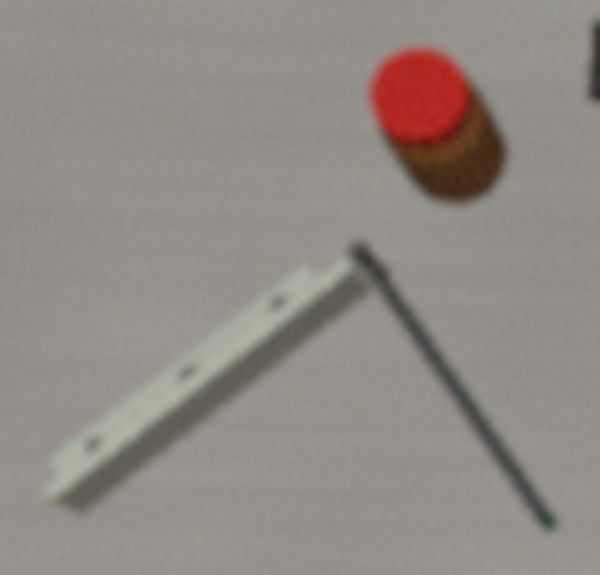

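```bash
cat > m.py <<'E'
from h import *
z=load('top0')
def P(c,o,k,h): return plane(z,np.array(c,float)/k+np.array(o)-0.0,h)
sx=P([(90,250),(517,86)],(250,170),8,.04)
sy=P([(558,98),(703,450)],(250,170),8,.04)
hd=P([(345,318),(378,268),(530,335),(497,380)],(250,170),8,.072)
print('sx',sx,'sy',sy,'len',np.linalg.norm(sx[1]-sx[0]),np.linalg.norm(sy[1]-sy[0]))
def inter(a,b):
    d1=(a[1]-a[0])[:2];d2=(b[1]-b[0])[:2]
    s=np.linalg.solve(np.c_[d1,-d2],(b[0]-a[0])[:2]);return a[0][:2]+s[0]*d1
H=inter(sx,sy);ax=sx[0]-sx[1];ay=sy[1]-sy[0]
print('heel',H,'ang x',np.degrees(np.arctan2(ax[1],ax[0])),'ang y-90',np.degrees(np.arctan2(ay[1],ay[0]))-90, 'handle',hd.mean(0),hd)
g=P([(68,497),(355,265)],(80,85),5,.045); gr=P([(362,262),(543,526)],(80,85),5,.045)
g0=P([(82,511),(370,285)],(80,85),5,.0)
for q in(g,g0): 
    a=q[0]-q[1];print('rail',q,np.linalg.norm(a),np.degrees(np.arctan2(a[1],a[0])))
a=gr[1]-gr[0];print('green',gr,np.linalg.norm(a),np.degrees(np.arctan2(a[1],a[0]))-90)
print('corner',inter(g,gr))
E
python3 m.py
```

```text
sx [[ 0.51283635 -0.09290761  0.04      ]
 [ 0.57367347 -0.23683977  0.04      ]] sy [[ 0.5698971  -0.25083376  0.04      ]
 [ 0.45115965 -0.29971488  0.04      ]] len 0.15626139393184582 0.12840539651829488
heel [ 0.57815203 -0.24743542] ang x 112.91276609422988 ang y-90 -247.62431169746782 handle [ 0.48619898 -0.20745364  0.072     ] [[ 0.48768028 -0.17723707  0.072     ]
 [ 0.50452732 -0.18779418  0.072     ]
 [ 0.48383813 -0.23772499  0.072     ]
 [ 0.4687502  -0.2270583   0.072     ]]
rail [[0.54511401 0.36290755 0.045     ]
 [0.68051432 0.21771314 0.045     ]] 0.19853125205805924 133.00091336539265
rail [[0.54580553 0.37325657 0.        ]
 [0.68282466 0.22127235 0.        ]] 0.20463001343065493 132.03577473829998
green [[0.68235665 0.21397205 0.045     ]
 [0.53659832 0.10446768 0.045     ]] 0.18230934113183525 -233.0834331787407
corner [0.68332478 0.21469938]
```

```bash
cat > g.py <<'E'
from h import *
from scipy.spatial.transform import Rotation as Rn
def need(p,yaw=None,rot=None):
    o=status.get_obs();R=Rn.from_quat(o['tool_rot']).as_matrix()
    if yaw is not None:
        c,s=np.cos(np.radians(yaw)),np.sin(np.radians(yaw))
        T=np.array([[c,s,0],[s,-c,0],[0,0,-1.]])
        if T[:,0]@R[:,0]<0: T[:,:2]*=-1
    else: T=R
    d=R.T@(np.array(p)-o['position'])
    rv=np.degrees(Rn.from_matrix(R.T@T).as_rotvec())
    print('t',o['time'],'pos',o['position'].round(4),'toolx yaw',np.degrees(np.arctan2(R[1,0],R[0,0])).round(2),'tilt',R[:,2].round(4),'q',o['q'].round(2),'w',o['grip_width'],'F',o['ft_force'].round(2),'M',o['moment'].round(2))
    print('shift rows',(d/.025).round(3),'total turn deg',rv.round(2),'rows8',(rv/8).round(3)); 
    print('shift in final axes',(T.T@(np.array(p)-o['position'])/.025).round(3))
E
python3 -c "
from g import *
need([.5,.22,.4]); need([.4840,-.2086,.30],-22.4)"
```

```text
t 0.15 pos [0.2158 0.5863 0.404 ] toolx yaw 69.79 tilt [-8.0e-04 -1.4e-03 -1.0e+00] q [ 1.04  0.53  1.43 -0.    1.18 -0.18] w 0.08691446798887163 F [ 0.49  1.41 -0.19] M [ 0.01  0.02 -0.01]
shift rows [-9.821 15.731  0.171] total turn deg [0. 0. 0.] rows8 [0. 0. 0.]
shift in final axes [-9.821 15.731  0.171]
t 0.15 pos [0.2158 0.5863 0.404 ] toolx yaw 69.79 tilt [-8.0e-04 -1.4e-03 -1.0e+00] q [ 1.04  0.53  1.43 -0.    1.18 -0.18] w 0.08691446798887163 F [ 0.49  1.41 -0.19] M [ 0.01  0.02 -0.01]
shift rows [-26.124  21.055   4.196] total turn deg [-8.000e-02  6.000e-02 -8.781e+01] rows8 [-1.0000e-02  8.0000e-03 -1.0977e+01]
shift in final axes [-22.035 -25.309   4.16 ]
```

```bash
python3 -c "
from g import *
need([.57,.12,.41],69.79)
o=status.get_obs();R=Rn.from_quat(o['tool_rot']).as_matrix()
d=(np.array([.57,.12,.41])-o['position'])/20
# per-row shifts: rz applied each row +92.2/20
for n in (20,):
  for i in range(0,n):
    print((R.T@d/.025).round(2)); R=R@Rn.from_rotvec([0,0,np.radians(4.61)]).as_matrix()
"
```

```text
t 0.15 pos [0.2158 0.5863 0.404 ] toolx yaw 69.79 tilt [-8.0e-04 -1.4e-03 -1.0e+00] q [ 1.04  0.53  1.43 -0.    1.18 -0.18] w 0.08691446798887163 F [ 0.49  1.41 -0.19] M [ 0.01  0.02 -0.01]
shift rows [-12.608  19.74   -0.226] total turn deg [-0.02  0.09 -0.  ] rows8 [-0.002  0.011 -0.   ]
shift in final axes [-12.609  19.74   -0.24 ]
[-0.63  0.99 -0.01]
[-0.55  1.03 -0.01]
[-0.46  1.08 -0.01]
[-0.38  1.11 -0.01]
[-0.29  1.14 -0.01]
[-0.19  1.16 -0.01]
[-0.1   1.17 -0.01]
[-0.01  1.17 -0.01]
[ 0.09  1.17 -0.01]
[ 0.18  1.16 -0.01]
[ 0.27  1.14 -0.01]
[ 0.36  1.11 -0.01]
[ 0.45  1.08 -0.01]
[ 0.54  1.04 -0.01]
[ 0.62  0.99 -0.01]
[ 0.7   0.94 -0.01]
[ 0.77  0.88 -0.01]
[ 0.84  0.82 -0.01]
[ 0.9   0.75 -0.01]
[ 0.96  0.67 -0.01]
```

step_arm(
  steps=[
    [-1, -0.63, 0.99, 0, 0, 0, 0],
    [-1, -0.63, 0.99, 0, 0, 0, 0],
    [-1, -0.63, 0.99, 0, 0, 0, 0],
    [-1, -0.63, 0.99, 0, 0, 0, 0],
    [-1, -0.63, 0.99, 0, 0, 0, 0],
    [-1, -0.63, 0.99, 0, 0, 0, 0],
    [-1, -0.63, 0.99, 0, 0, 0, 0],
    [-1, -0.63, 0.99, 0, 0, 0, 0],
    [-1, -0.63, 0.99, 0, 0, 0, 0],
    [-1, -0.63, 0.99, 0, 0, 0, 0],
  ],
)

```text
time: 1.15
position: [0.3943, 0.3521, 0.4046]
tool_rot: [0.82, 0.572, -0.0, -0.0]
ft_force: [0.3, -0.7, -0.1]
grip_width: 0.087
```

step_arm(
  steps=[
    [-1, -0.63, 0.99, 0, 0, 0, 0],
    [-1, -0.63, 0.99, 0, 0, 0, 0],
    [-1, -0.63, 0.99, 0, 0, 0, 0],
    [-1, -0.63, 0.99, 0, 0, 0, 0],
    [-1, -0.63, 0.99, 0, 0, 0, 0],
    [-1, -0.63, 0.99, 0, 0, 0, 0],
    [-1, -0.63, 0.99, 0, 0, 0, 0],
    [-1, -0.63, 0.99, 0, 0, 0, 0],
    [-1, -0.63, 0.99, 0, 0, 0, 0],
    [-1, -0.63, 0.99, 0, 0, 0, 0],
  ],
)

```text
time: 2.15
position: [0.5721, 0.1188, 0.4045]
tool_rot: [0.82, 0.572, -0.0, -0.0]
ft_force: [-0.2, 0.6, -0.4]
grip_width: 0.0873
```

step_arm(
  steps=[
    [-1, 0, 0, 0, 0, 0, 1],
    [-1, 0, 0, 0, 0, 0, 1],
    [-1, 0, 0, 0, 0, 0, 1],
    [-1, 0, 0, 0, 0, 0, 1],
    [-1, 0, 0, 0, 0, 0, 1],
    [-1, 0, 0, 0, 0, 0, 1],
    [-1, 0, 0, 0, 0, 0, 1],
    [-1, 0, 0, 0, 0, 0, 1],
    [-1, 0, 0, 0, 0, 0, 1],
    [-1, 0, 0, 0, 0, 0, 0],
  ],
)

```text
time: 3.15
position: [0.5715, 0.1199, 0.4044]
tool_rot: [1.0, -0.019, -0.0, 0.0]
ft_force: [-0.5, -0.4, 0.4]
grip_width: 0.087
```

```bash
python3 -c "
from g import *
snap('wrist','w1')
need([.484,-.2086,.31],-22.4)"
```

```text
t 3.2 pos [0.5715 0.1199 0.4045] toolx yaw -2.05 tilt [-6.e-04 -0.e+00 -1.e+00] q [ 0.02  0.47  1.54 -0.    1.13  0.05] w 0.08684225555191707 F [ 0.32  0.15 -0.07] M [-0.12  0.03  0.  ]
shift rows [-3.024 13.255  3.782] total turn deg [1.000e-02 4.000e-02 2.035e+01] rows8 [1.000e-03 4.000e-03 2.544e+00]
shift in final axes [ 1.771 13.481  3.78 ]
```

View pics/w1.png

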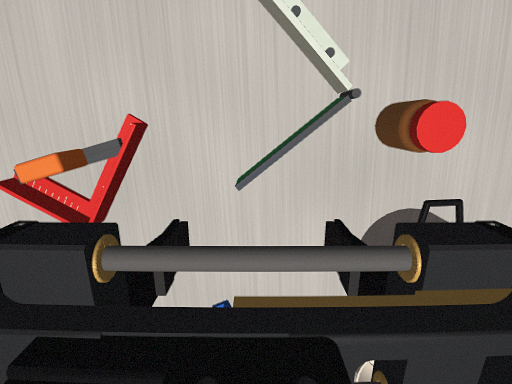

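The wrist view shows the corner at about (350,92), with the white rail running up-left and the green rail running down-left to (237,186). Next I take an enlarged crop.

```bash
python3 -c "
from h import *
crop('w1','c3',220,0,380,120,5)
crop('w1','c4',220,80,380,200,5)"
```

```text
(no output)
```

View pics/c3.png

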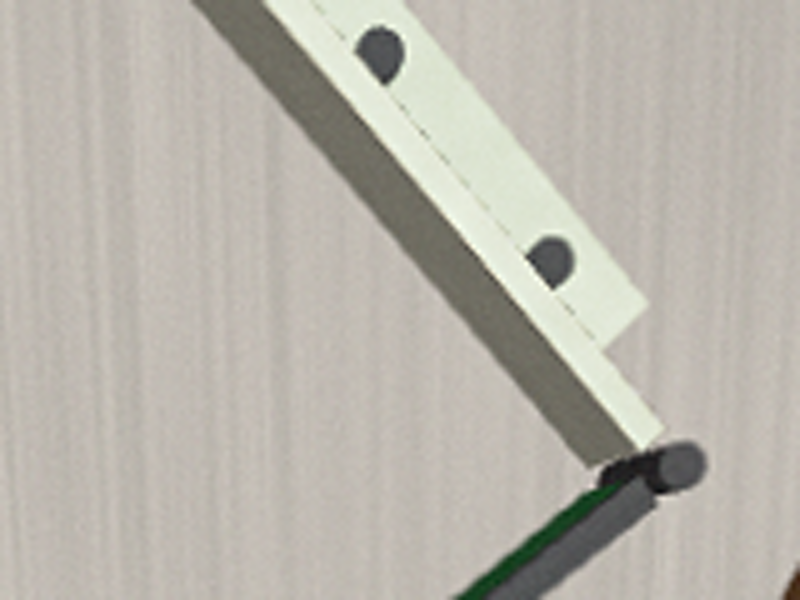

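View pics/c4.png

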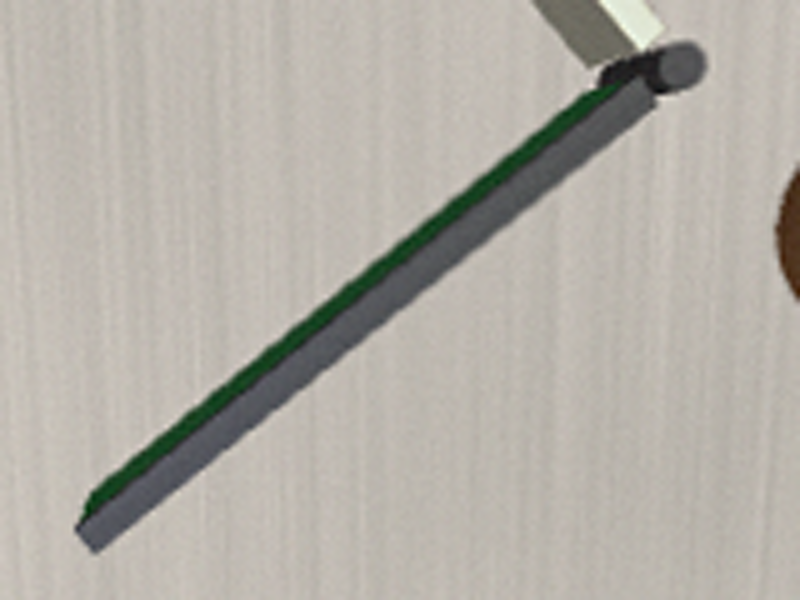

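```bash
python3 - <<'E'
from g import *
z=load('w1')
def P(c,o,h): return plane(z,(np.array(c,float)+.5)/5-.5+np.array(o),h)
def inter(a,b):
    d1=(a[1]-a[0])[:2];d2=(b[1]-b[0])[:2]
    s=np.linalg.solve(np.c_[d1,-d2],(b[0]-a[0])[:2]);return a[0][:2]+s[0]*d1
L0=P([(192,0),(590,465)],(220,0),0);L1=P([(265,0),(637,448)],(220,0),.045)
for q in(L0,L1):
    a=q[0]-q[1];print(q[1],np.degrees(np.arctan2(a[1],a[0])))
G0=P([(92,492),(600,92)],(220,80),0.0);G1=P([(78,527),(635,78)],(220,80),.045)
for q in(G0,G1):
    a=q[0]-q[1];print(q,np.linalg.norm(a),np.degrees(np.arctan2(a[1],a[0]))+90)
print(inter(L0,G0),inter(L1,G1))
pin=P([(683,465)],(220,0),.047);print('pin',pin)
# perpendicular distance between L0 and L1 lines
a=L0[0]-L0[1];a/=np.linalg.norm(a);n=np.array([-a[1],a[0]]);print(((L1-L0[1])[:,:2]@n))
E
```

```text
[0.68266174 0.22197185 0.        ] 132.02364197592007
[0.68084895 0.22190819 0.045     ] 131.57292780849625
[[0.54500764 0.11093585 0.        ]
 [0.68557877 0.21505248 0.        ]] 0.17493003071237492 -53.47381122192513
[[0.54443375 0.11148818 0.045     ]
 [0.68066148 0.21522769 0.045     ]] 0.17123048788932974 -52.710170435673945
[0.68756885 0.21652647] [0.68431006 0.21800614]
pin [[0.69117667 0.21770319 0.047     ]]
[0.00038337 0.00138928]
```

step_arm(
  steps=[
    [-1, 0, 0, 0, 0, 0, 0.85],
    [-1, 0, 0, 0, 0, 0, 0.85],
    [-1, 0, 0, 0, 0, 0, 0.84],
    [-1, 0.13, 0.96, 0.1, 0, 0, 0],
    [-1, 0.13, 0.96, 0.1, 0, 0, 0],
    [-1, 0.13, 0.96, 0.1, 0, 0, 0],
    [-1, 0.13, 0.96, 0.1, 0, 0, 0],
    [-1, 0.13, 0.96, 0.1, 0, 0, 0],
    [-1, 0.13, 0.96, 0.1, 0, 0, 0],
    [-1, 0.13, 0.96, 0.1, 0, 0, 0],
  ],
)

```text
time: 4.2
position: [0.5279, -0.0449, 0.3871]
tool_rot: [0.981, -0.194, -0.0, 0.0]
ft_force: [-0.5, -0.3, -0.2]
grip_width: 0.087
```

step_arm(
  steps=[
    [-1, 0.13, 0.96, 0.4, 0, 0, 0],
    [-1, 0.13, 0.96, 0.4, 0, 0, 0],
    [-1, 0.13, 0.96, 0.4, 0, 0, 0],
    [-1, 0.13, 0.96, 0.4, 0, 0, 0],
    [-1, 0.13, 0.96, 0.4, 0, 0, 0],
    [-1, 0.12, 0.96, 0.4, 0, 0, 0],
    [-1, 0.12, 0.96, 0.4, 0, 0, 0],
    [-1, 0, 0, 0, 0, 0, 0],
    [-1, 0, 0, 0, 0, 0, 0],
    [-1, 0, 0, 0, 0, 0, 0],
  ],
)

```text
time: 5.2
position: [0.4845, -0.207, 0.3175]
tool_rot: [0.981, -0.195, 0.0, -0.0]
ft_force: [0.8, 0.8, 0.1]
grip_width: 0.0871
```

```bash
python3 -c "
from g import *
snap('wrist','w2');snap('top','t2')
need([.484,-.2086,.212],-22.4)
print(proj(load('w2'),[[.484,-.2086,.072]]))"
```

```text
t 5.3 pos [ 0.4846 -0.2068  0.3177] toolx yaw -22.42 tilt [ 5.e-04 -2.e-04 -1.e+00] q [-0.62  0.52  1.76  0.    0.86 -0.22] w 0.08701134765221817 F [ 0.21  0.74 -0.31] M [-0.1   0.06  0.  ]
shift rows [1.000e-03 7.700e-02 4.228e+00] total turn deg [-0.   -0.03 -0.02] rows8 [-0.    -0.004 -0.003]
shift in final axes [4.000e-03 7.700e-02 4.228e+00]
[[255.9977324  207.61344783]]
```

View pics/w2.png

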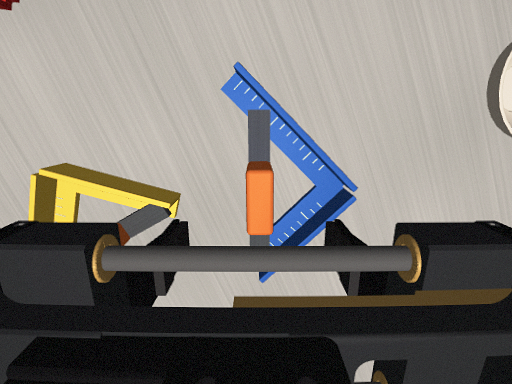

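View pics/t2.png

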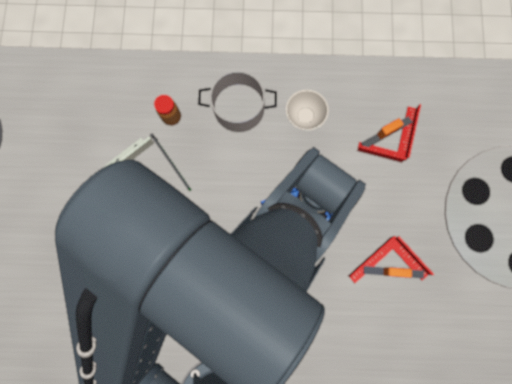

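step_arm(
  steps=[
    [-0.4, 0, 0.02, 0.7, 0, 0, 0],
    [-0.4, 0, 0.02, 0.7, 0, 0, 0],
    [-0.4, 0, 0, 0.7, 0, 0, 0],
    [-0.4, 0, 0, 0.7, 0, 0, 0],
    [-0.4, 0, 0, 0.7, 0, 0, 0],
    [-0.4, 0, 0, 0.6, 0, 0, 0],
    [-0.4, 0, 0, 0, 0, 0, 0],
    [1, 0, 0, 0, 0, 0, 0],
    [1, 0, 0, 0, 0, 0, 0],
    [1, 0, 0, 0, 0, 0, 0],
  ],
  squeeze=45,
)

```text
time: 6.3
position: [0.4844, -0.2087, 0.2157]
tool_rot: [0.981, -0.195, 0.001, 0.0]
ft_force: [0.5, -0.4, 1.1]
grip_width: 0.0443
```

step_arm(
  steps=[
    [1, 0, 0, 0, 0, 0, 0],
    [1, 0, 0, 0, 0, 0, 0],
    [1, 0, 0, 0, 0, 0, 0],
    [1, 0, 0, 0, 0, 0, 0],
    [1, 0, 0, 0, 0, 0, 0],
    [1, 0, 0, 0, 0, 0, 0],
    [1, 0, 0, 0, 0, 0, 0],
    [1, 0, 0, 0, 0, 0, 0],
    [1, 0, 0, 0, 0, 0, 0],
    [1, 0, 0, 0, 0, 0, 0],
  ],
)

```text
time: 7.3
position: [0.4845, -0.209, 0.2152]
tool_rot: [0.981, -0.195, 0.001, 0.0]
ft_force: [1.9, -0.1, 5.6]
grip_width: 0.0238
```

```bash
python3 -c "
from g import *
snap('scene','s3');snap('wrist','w3')
need([.484,-.2086,.212],-22.4)"
```

```text
t 7.4 pos [ 0.4845 -0.209   0.2152] toolx yaw -22.54 tilt [ 0.0018 -0.0012 -1.    ] q [-0.62  0.7   1.82  0.    0.62 -0.23] w 0.023659940128117084 F [ 2.42 -0.56  5.15] M [-0.11 -0.16  0.06]
shift rows [-0.024 -0.008  0.128] total turn deg [ 0.02 -0.12 -0.14] rows8 [ 0.003 -0.015 -0.017]
shift in final axes [-0.024 -0.008  0.128]
```

View pics/s3.png

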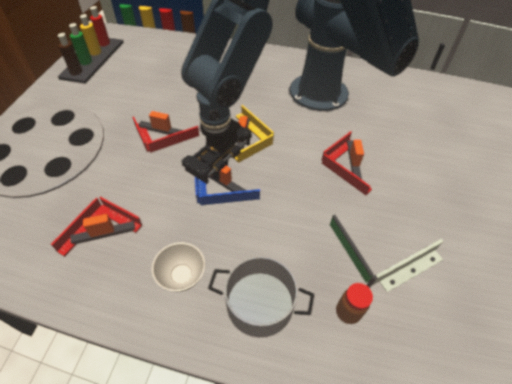

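View pics/w3.png

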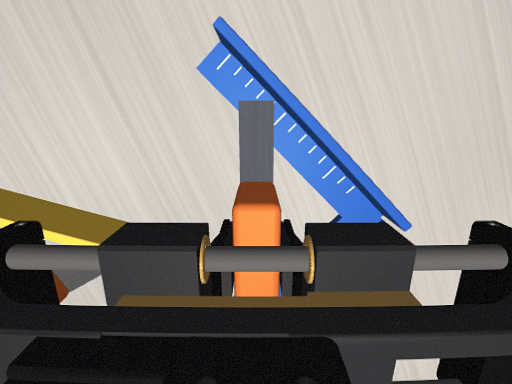

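step_arm(
  steps=[
    [1, 0, 0, -0.2, 0, 0, 0],
    [1, 0, 0, -0.4, 0, 0, 0],
    [1, 0, 0, -0.5, 0, 0, 0],
    [1, 0, 0, -0.5, 0, 0, 0],
    [1, 0, 0, -0.5, 0, 0, 0],
    [1, 0, 0, -0.5, 0, 0, 0],
    [1, 0, 0, -0.5, 0, 0, 0],
    [1, 0, 0, -0.5, 0, 0, 0],
    [1, 0, 0, -0.4, 0, 0, 0],
    [1, 0, 0, 0, 0, 0, 0],
  ],
)

```text
time: 8.4
position: [0.4844, -0.2089, 0.3165]
tool_rot: [0.981, -0.195, 0.002, 0.001]
ft_force: [-0.1, -1.0, -5.5]
grip_width: 0.0237
```

```bash
python3 -c "
from g import *
need([.552,.225,.30],-3.1)"
```

```text
t 8.4 pos [ 0.4844 -0.2089  0.3165] toolx yaw -22.53 tilt [ 0.003  -0.0021 -1.    ] q [-0.62  0.53  1.76  0.    0.85 -0.23] w 0.023740710551171287 F [-0.09 -1.   -5.49] M [-0.07  0.21  0.01]
shift rows [ -4.156 -17.068   0.63 ] total turn deg [  0.08  -0.2  -19.43] rows8 [ 0.01  -0.024 -2.429]
shift in final axes [  1.76  -17.477   0.659]
```

step_arm(
  steps=[
    [1, 0, 0, 0, 0, 0, -0.4],
    [1, 0, 0, 0, 0, 0, -0.5],
    [1, 0, 0, 0, 0, 0, -0.5],
    [1, 0, 0, 0, 0, 0, -0.5],
    [1, 0, 0, 0, 0, 0, -0.53],
    [1, 0.03, -0.3, 0, 0, 0, 0],
    [1, 0.06, -0.6, 0, 0, 0, 0],
    [1, 0.08, -0.8, 0, 0, 0, 0],
    [1, 0.08, -0.8, 0, 0, 0, 0],
    [1, 0.08, -0.8, 0, 0, 0, 0],
  ],
)

```text
time: 9.4
position: [0.4965, -0.1247, 0.3146]
tool_rot: [1.0, -0.028, -0.0, -0.0]
ft_force: [0.1, 0.3, -5.6]
grip_width: 0.0238
```

step_arm(
  steps=[
    [1, 0.08, -0.8, 0, 0, 0, 0],
    [1, 0.08, -0.8, 0, 0, 0, 0],
    [1, 0.08, -0.8, 0, 0, 0, 0],
    [1, 0.08, -0.8, 0, 0, 0, 0],
    [1, 0.08, -0.8, 0, 0, 0, 0],
    [1, 0.08, -0.8, 0, 0, 0, 0],
    [1, 0.08, -0.8, 0, 0, 0, 0],
    [1, 0.08, -0.8, 0, 0, 0, 0],
    [1, 0.08, -0.8, 0, 0, 0, 0],
    [1, 0.08, -0.8, 0, 0, 0, 0],
  ],
)

```text
time: 10.4
position: [0.5267, 0.074, 0.3145]
tool_rot: [1.0, -0.027, -0.001, -0.0]
ft_force: [-0.7, 0.4, -5.0]
grip_width: 0.0237
```

step_arm(
  steps=[
    [1, 0.08, -0.8, 0, 0, 0, 0],
    [1, 0.08, -0.8, 0, 0, 0, 0],
    [1, 0.08, -0.8, 0, 0, 0, 0],
    [1, 0.08, -0.8, 0, 0, 0, 0],
    [1, 0.06, -0.6, 0, 0, 0, 0],
    [1, 0.05, -0.5, 0, 0, 0, 0],
    [1, 0.02, -0.3, 0, 0, 0, 0],
    [1, 0, 0, 0, 0, 0, 0],
    [1, 0, 0, 0, 0, 0, 0],
    [1, 0, 0, 0, 0, 0, 0],
  ],
)

```text
time: 11.4
position: [0.5448, 0.1854, 0.3147]
tool_rot: [1.0, -0.027, -0.0, 0.0]
ft_force: [-0.1, -0.3, -5.1]
grip_width: 0.0238
```

```bash
python3 -c "
from g import *
snap('scene','s4');snap('wrist','w4');snap('top','t4')
need([.552,.225,.216],-3.1)"
```

```text
t 11.55 pos [0.545  0.1855 0.3148] toolx yaw -3.15 tilt [-1.e-04 -1.e-04 -1.e+00] q [ 0.13  0.58  1.64 -0.    0.92  0.19] w 0.023673862525655537 F [ 0.22 -0.74 -5.12] M [-0.2   0.15  0.01]
shift rows [ 0.195 -1.594  3.951] total turn deg [ 0.01  0.01 -0.05] rows8 [ 0.001  0.001 -0.007]
shift in final axes [ 0.196 -1.593  3.952]
```

View pics/s4.png

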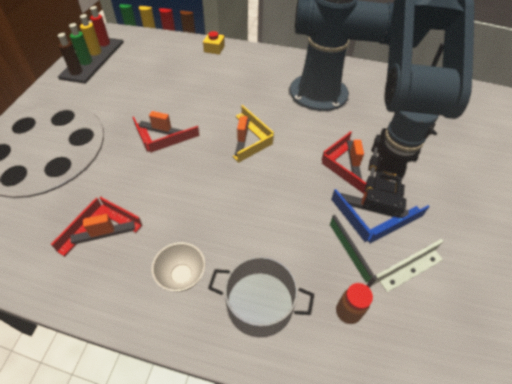

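View pics/w4.png

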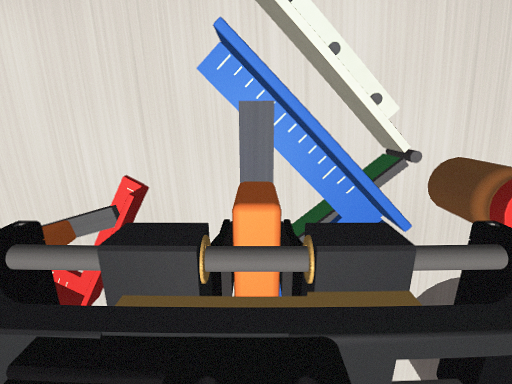

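View pics/t4.png

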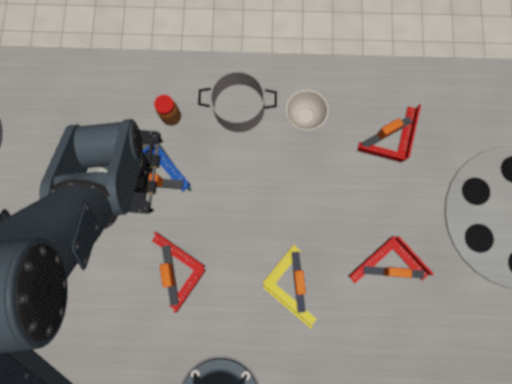

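```bash
python3 -c "
from h import *
crop('w4','c5',190,0,350,120,5)
crop('w4','c6',300,100,460,220,5)
print(plane(load('top0'),[(155,235)],.04))"
```

```text
[[0.41367195 0.18731503 0.04      ]]
```

View pics/c5.png

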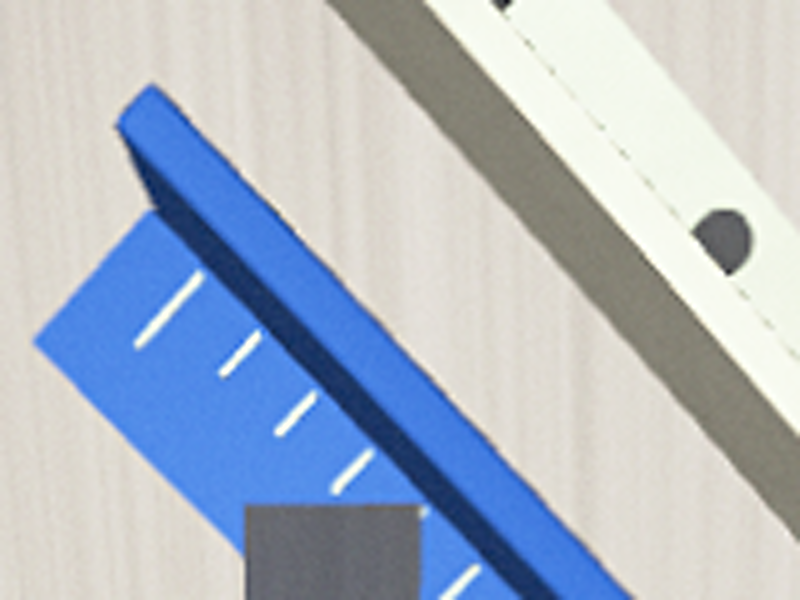

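View pics/c6.png

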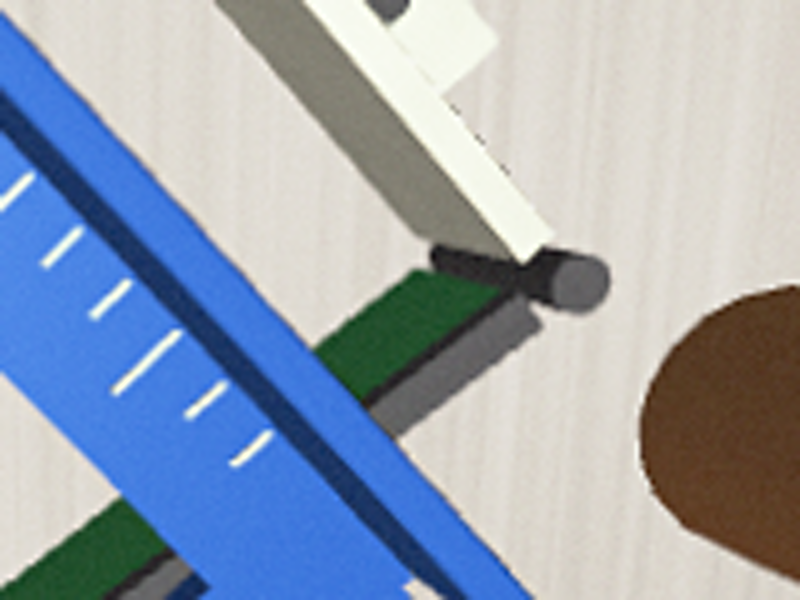

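```bash
python3 - <<'E'
from g import *
z=load('w4')
f=lambda c,o:(np.array(c)+.5)/5-.5+np.array(o)
uv=[f((152,84),(190,0)),f((625,595),(190,0)),f((300,340),(300,100)),f((525,595),(300,100))]
S=plane(z,uv,.1396)
a=S[0]-S[-1];th=np.degrees(np.arctan2(a[1],a[0]));print(S,th,np.linalg.norm(a))
a0=S[0]-S[1];print(np.degrees(np.arctan2(a0[1],a0[0])))
# own frame: end point = x170,y0
c,s=np.cos(np.radians(th)),np.sin(np.radians(th));Rm=np.array([[c,-s],[s,c]])
heel=S[0][:2]-Rm@[.170,0];print('heel',heel,'handle',heel+Rm@[.072,.072],'tcp',status.get_obs()['position'])
L=plane(z,[f((328,0),(190,0)),f((795,538),(190,0)),f((218,0),(300,100)),f((425,236),(300,100))],0)
b=L[0]-L[-1];print(L,np.degrees(np.arctan2(b[1],b[0])))
L1=plane(z,[f((425,0),(190,0)),f((515,260),(300,100))],.045)
b=L1[0]-L1[-1];print(L1,np.degrees(np.arctan2(b[1],b[0])))
print('pin',plane(z,[f((582,283),(300,100))],.047))
E
```

```text
[[0.53350495 0.30805592 0.1396    ]
 [0.58061699 0.25554788 0.1396    ]
 [0.60631142 0.22727279 0.1396    ]
 [0.63520989 0.19470687 0.1396    ]] 131.90074423735928 0.15228887427292317
131.89955578192587
heel [0.64703813 0.18152443] handle [0.54536369 0.1870296 ] tcp [0.54495995 0.18549283 0.31478786]
[[0.55374827 0.3668193  0.        ]
 [0.64426773 0.26388043 0.        ]
 [0.63852129 0.27161988 0.        ]
 [0.68423446 0.22145288 0.        ]] 131.91230369534034
[[0.56853907 0.34918914 0.045     ]
 [0.68048146 0.22177581 0.045     ]] 131.30178941478113
pin [[0.69222849 0.21728781 0.047     ]]
```

step_arm(
  steps=[
    [1, 0.1, -0.6, 0, 0, 0, 0],
    [1, 0.1, -0.6, 0, 0, 0, 0],
    [1, 0, -0.39, 0, 0, 0, 0],
    [1, 0, 0, 0.7, 0, 0, 0],
    [1, 0, 0, 0.8, 0, 0, 0],
    [1, 0, 0, 0.8, 0, 0, 0],
    [1, 0, 0, 0.8, 0, 0, 0],
    [1, 0, 0, 0.5, 0, 0, 0],
    [1, 0, 0, 0.25, 0, 0, 0],
    [1, 0, 0, 0.1, 0, 0, 0],
  ],
)

```text
time: 12.55
position: [0.5521, 0.226, 0.2155]
tool_rot: [1.0, -0.027, -0.0, 0.0]
ft_force: [0.1, 0.6, -5.2]
grip_width: 0.0238
```

```bash
python3 -c "
from g import *
snap('scene','s5');snap('wrist','w5')
need([.5833,.2225,.2152],-3.1)"
```

```text
t 12.65 pos [0.5523 0.2258 0.2163] toolx yaw -3.08 tilt [ 7.e-04  1.e-04 -1.e+00] q [ 0.2   0.75  1.64 -0.    0.75  0.25] w 0.02385127668835587 F [-0.26 -0.42 -5.74] M [-0.14  0.2  -0.  ]
shift rows [1.246 0.066 0.043] total turn deg [-0.01 -0.04  0.02] rows8 [-0.001 -0.005  0.002]
shift in final axes [1.246 0.066 0.042]
```

View pics/w5.png

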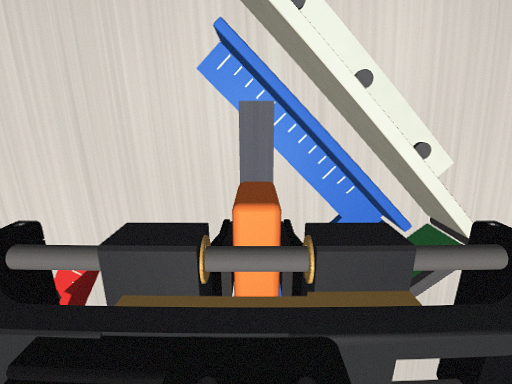

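step_arm(
  steps=[
    [1, 0, 0, 0.03, 0, 0, 0],
    [1, 0, 0, 0.03, 0, 0, 0],
    [1, 0, 0, 0.02, 0, 0, 0],
    [1, 0.1, 0, 0, 0, 0, 0],
    [1, 0.1, 0, 0, 0, 0, 0],
    [1, 0.1, 0, 0, 0, 0, 0],
    [1, 0.1, 0, 0, 0, 0, 0],
    [1, 0.1, 0, 0, 0, 0, 0],
    [1, 0.1, 0, 0, 0, 0, 0],
    [1, 0, 0, 0, 0, 0, 0],
  ],
)

```text
time: 13.65
position: [0.5676, 0.2248, 0.2152]
tool_rot: [1.0, -0.027, 0.001, -0.0]
ft_force: [-2.1, -0.4, 4.4]
grip_width: 0.0234
```

```bash
python3 -c "
from g import *
need([.5833,.2225,.2152],-3.1)"
```

```text
t 13.65 pos [0.5676 0.2248 0.2152] toolx yaw -3.09 tilt [ 1.8e-03  4.0e-04 -1.0e+00] q [0.19 0.77 1.6  0.   0.77 0.25] w 0.023371452744677397 F [-2.11 -0.42  4.42] M [-0.12  0.52 -0.  ]
shift rows [0.631 0.06  0.003] total turn deg [-0.03 -0.1   0.01] rows8 [-0.003 -0.013  0.001]
shift in final axes [0.631 0.06  0.002]
```

step_arm(
  steps=[
    [1, 0.06, 0, -0.02, 0, 0, 0],
    [1, 0.06, 0, 0, 0, 0, 0],
    [1, 0.06, 0, 0, 0, 0, 0],
    [1, 0.06, 0, 0, 0, 0, 0],
    [1, 0.06, 0, 0, 0, 0, 0],
    [1, 0.06, 0, 0, 0, 0, 0],
    [1, 0.06, 0, 0, 0, 0, 0],
    [1, 0, 0, 0, 0, 0, 0],
    [1, 0, 0, 0, 0, 0, 0],
    [1, 0, 0, 0, 0, 0, 0],
  ],
)

```text
time: 14.65
position: [0.5771, 0.2246, 0.2152]
tool_rot: [1.0, -0.028, -0.0, -0.0]
ft_force: [-5.3, 1.5, 6.7]
grip_width: 0.0233
```

```bash
python3 -c "
from g import *
snap('wrist','w6')
need([.5833,.2225,.2152],-3.1)
crop('w6','c7',200,0,500,225,2)"
```

```text
t 14.7 pos [0.5771 0.2246 0.2152] toolx yaw -3.17 tilt [-1.e-03  9.e-04 -1.e+00] q [0.19 0.77 1.58 0.   0.79 0.24] w 0.02372054972666485 F [-4.67  1.87  6.24] M [ 0.04  0.54 -0.22]
shift rows [0.254 0.069 0.   ] total turn deg [-0.05  0.06 -0.07] rows8 [-0.006  0.007 -0.009]
shift in final axes [0.254 0.07  0.001]
```

View pics/c7.png

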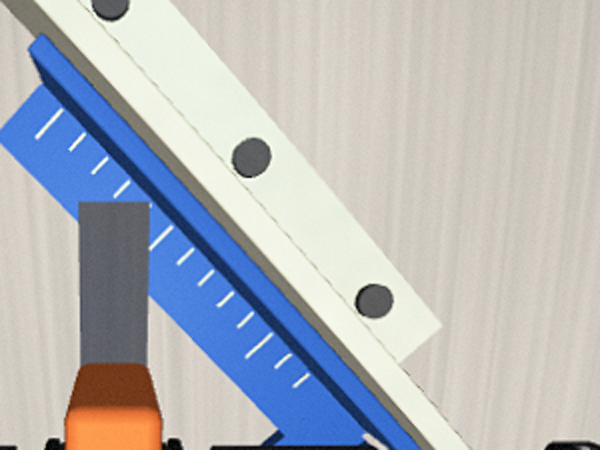

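step_arm(
  steps=[
    [1, 0, 0, -0.02, 0, 0, 0],
    [1, 0.04, 0, 0, 0, 0, 0],
    [1, 0.04, 0, 0, 0, 0, 0],
    [1, 0.04, 0, 0, 0, 0, 0],
    [1, 0.04, 0, 0, 0, 0, 0],
    [1, 0, 0, 0, 0, 0, 0],
    [1, 0, 0, 0, 0, 0, 0],
    [1, 0, 0, 0, 0, 0, 0],
    [1, 0, 0, 0, 0, 0, 0],
    [1, 0, 0, 0, 0, 0, 0],
  ],
)

```text
time: 15.7
position: [0.5804, 0.2243, 0.2153]
tool_rot: [1.0, -0.027, -0.002, -0.0]
ft_force: [-7.5, 2.9, 6.2]
grip_width: 0.0236
```

```bash
python3 -c "
from g import *
snap('wrist','w7')
need([.5833,.2225,.2152],-3.1)
crop('w7','c8',200,0,500,225,2)"
```

```text
t 15.75 pos [0.5804 0.2243 0.2153] toolx yaw -3.15 tilt [-3.2e-03  5.0e-04 -1.0e+00] q [0.19 0.78 1.57 0.   0.8  0.24] w 0.023916649623455896 F [-7.46  1.55  7.11] M [ 0.17  0.65 -0.27]
shift rows [0.12  0.067 0.004] total turn deg [-0.02  0.18 -0.05] rows8 [-0.003  0.023 -0.006]
shift in final axes [0.12  0.067 0.004]
```

View pics/c8.png

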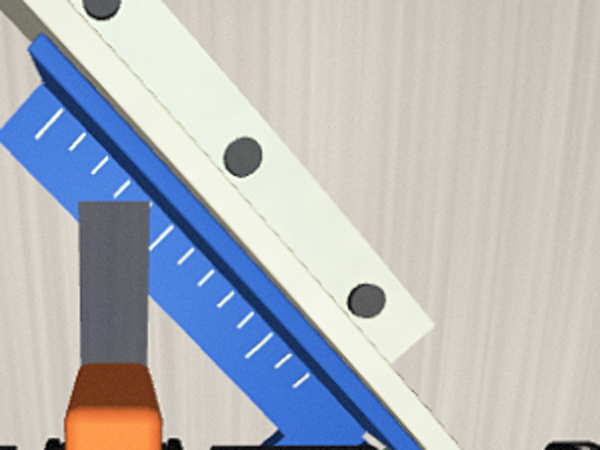

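step_arm(
  steps=[
    [1, 0, 0, -0.03, 0, 0, 0],
    [1, 0.04, 0, 0, 0, 0, 0],
    [1, 0.04, 0, 0, 0, 0, 0],
    [1, 0.04, 0, 0, 0, 0, 0],
    [1, 0.04, 0, 0, 0, 0, 0],
    [1, 0, 0, 0, 0, 0, 0],
    [1, 0, 0, 0, 0, 0, 0],
    [1, 0, 0, 0, 0, 0, 0],
    [1, 0, 0, 0, 0, 0, 0],
    [1, 0, 0, 0, 0, 0, 0],
  ],
)

```text
time: 16.75
position: [0.5819, 0.2242, 0.2156]
tool_rot: [1.0, -0.027, -0.005, 0.0]
ft_force: [-13.1, 1.4, 10.6]
grip_width: 0.024
```

```bash
python3 -c "
from g import *
snap('wrist','w8');snap('scene','s8')
need([.5833,.2225,.2152],-3.1)
crop('w8','c9',200,0,500,225,2)
crop('s8','c10',310,180,460,300,5)"
```

```text
t 16.85 pos [0.5819 0.2242 0.2156] toolx yaw -3.12 tilt [-1.090e-02 -2.000e-04 -9.999e-01] q [0.19 0.78 1.56 0.   0.81 0.24] w 0.02334737613951965 F [-13.58   1.44  10.26] M [ 0.32  1.31 -0.17]
shift rows [0.06  0.066 0.017] total turn deg [ 0.05  0.62 -0.02] rows8 [ 0.006  0.078 -0.003]
shift in final axes [0.06  0.067 0.018]
```

View pics/c9.png

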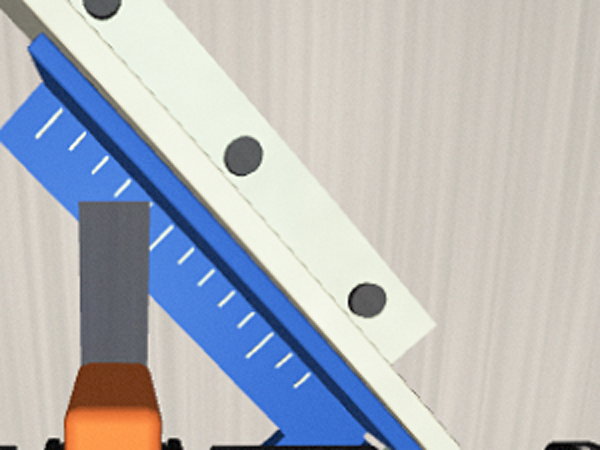

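View pics/c10.png

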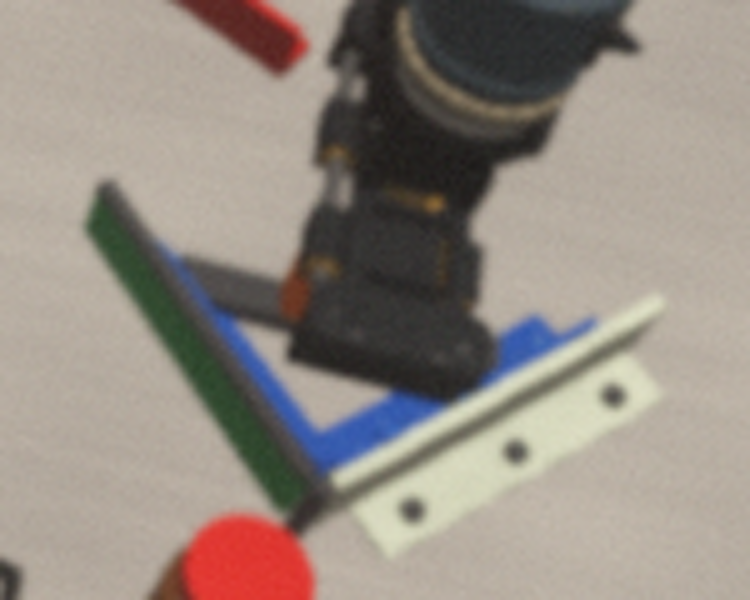

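```bash
python3 - <<'E'
from g import *
z=load('s8');z0=load('scene0')
snap('top','t8')
crop('t8','c11',80,90,220,200,5)
crop('s8','c12',320,205,400,265,10)
crop('scene0','c13',320,205,400,265,10)
E
```

```text
(no output)
```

View pics/c11.png

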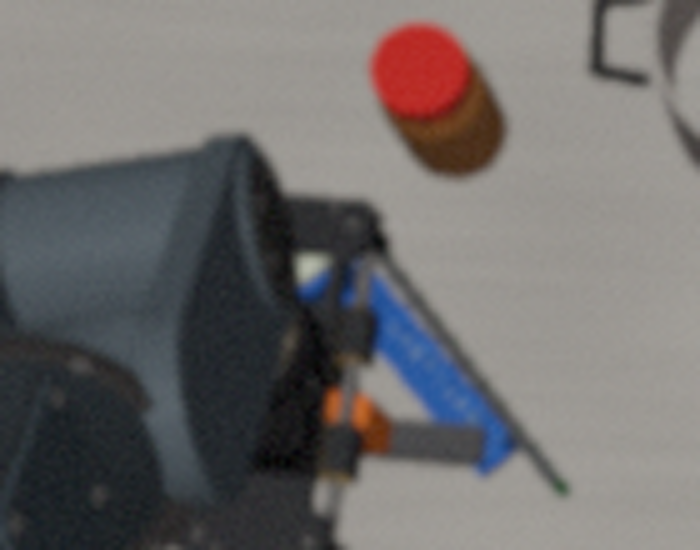

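View pics/c12.png

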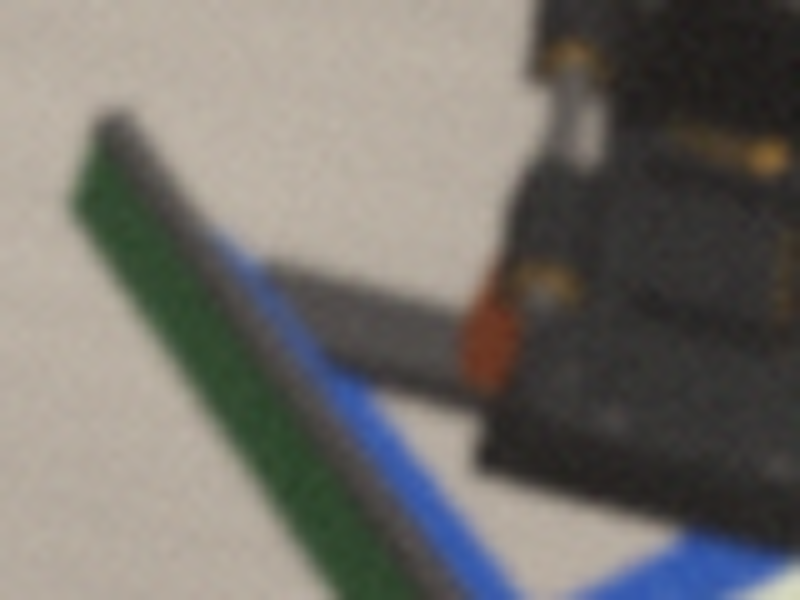

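step_arm(
  steps=[
    [1, 0, 0, -0.01, 0, 0.04, 0],
    [1, 0, 0.04, -0.01, 0, 0.04, 0],
    [1, 0.02, 0.04, 0, 0, 0, 0],
    [1, 0.02, 0.04, 0, 0, 0, 0],
    [1, 0.02, 0.02, 0, 0, 0, 0],
    [1, 0, 0, 0, 0, 0, 0],
    [1, 0, 0, 0, 0, 0, 0],
    [1, 0, 0, 0, 0, 0, 0],
    [1, 0, 0, 0, 0, 0, 0],
    [1, 0, 0, 0, 0, 0, 0],
  ],
)

```text
time: 17.9
position: [0.5835, 0.2206, 0.2152]
tool_rot: [1.0, -0.028, -0.0, 0.0]
ft_force: [-10.1, 2.5, 5.7]
grip_width: 0.0236
```

```bash
cat > k.py <<'E'
import sys
from g import *
n=sys.argv[1]
snap('top','t'+n);snap('wrist','w'+n)
need([.5829,.2220,.2152],-3.1)
o=status.get_obs();R=Rn.from_quat(o['tool_rot']).as_matrix();gp=o['position']+.164*R[:,2]
th=np.radians(131.8);A=np.array([[np.cos(th),np.sin(th)],[-np.sin(th),np.cos(th)]])
print('grasp',gp.round(4),'own offset from est. home mm',(A@(gp[:2]-[.5829,.2220])*1e3).round(2),'own force',(A@o['ft_force'][:2]).round(2))
crop('t'+n,'ct'+n,140,120,210,200,9)
E
python3 k.py 9
```

```text
t 18.0 pos [0.5834 0.2206 0.2152] toolx yaw -3.18 tilt [-4.e-04 -6.e-04 -1.e+00] q [ 0.18  0.78  1.56 -0.    0.8   0.24] w 0.024229011790919498 F [-10.32   3.09   5.59] M [ 0.34  1.58 -0.29]
shift rows [-0.025 -0.053  0.001] total turn deg [ 0.03  0.02 -0.08] rows8 [ 0.004  0.003 -0.009]
shift in final axes [-0.025 -0.053  0.001]
grasp [0.5834 0.2206 0.0512] own offset from est. home mm [-1.39  0.62] own force [9.18 5.64]
```

View pics/ct9.png

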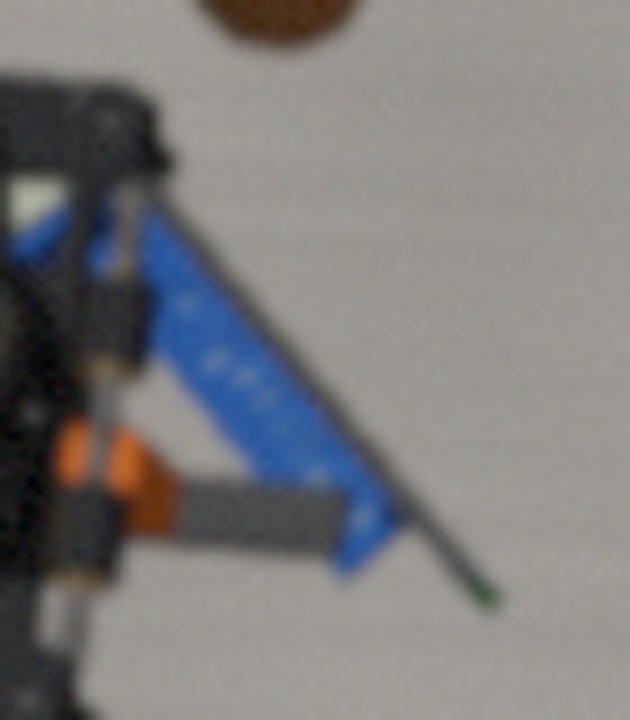

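View pics/w9.png

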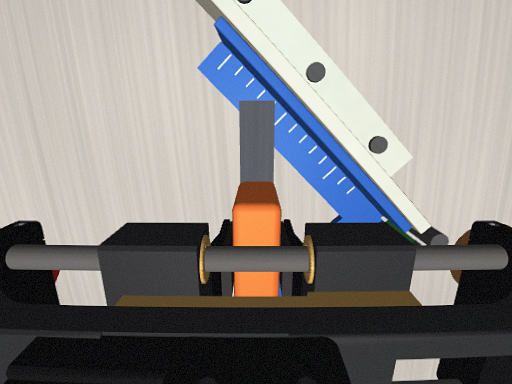

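```bash
python3 -c "
from h import *
crop('w9','c14',195,0,295,75,8)
crop('w9','c15',360,180,460,255,8)"
```

```text
(no output)
```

View pics/c14.png

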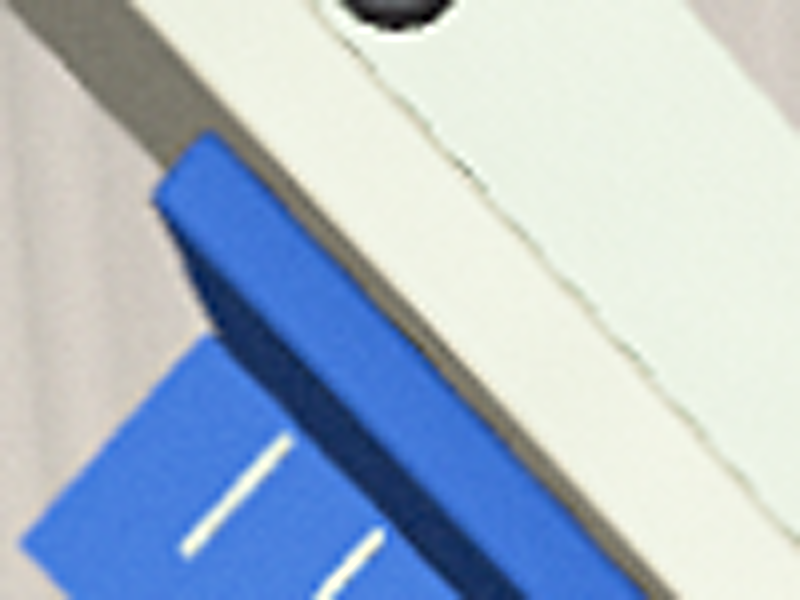

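View pics/c15.png

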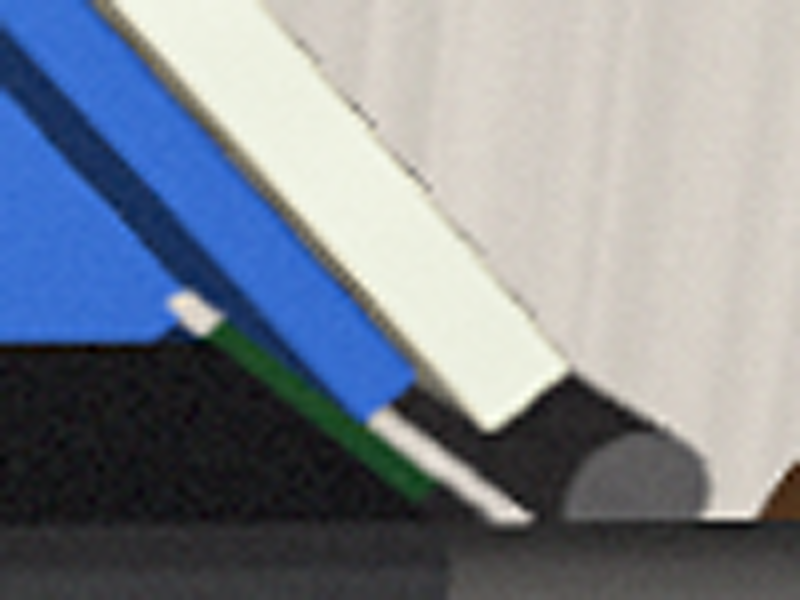

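```bash
cat > gap.py <<'E'
from g import *
def gap(f,wall,rail):
    z=load(f)
    W=plane(z,wall,.040);L=plane(z,rail,.045)
    a=L[0]-L[-1];a/=np.linalg.norm(a);n=np.array([-a[1],a[0]])
    th=np.degrees(np.arctan2(a[1],a[0]));w=W[0]-W[-1]
    print('rail ang',th,'wall ang',np.degrees(np.arctan2(w[1],w[0])),'gaps mm (own y of wall)',((W[:,:2]-L[0,:2])@n*1e3).round(2),'rail resid',((L[:,:2]-L[0,:2])@n*1e3).round(2))
    return W,L
f8=lambda c,o:(np.array(c)+.5)/8-.5+np.array(o)
E
python3 - <<'E'
from gap import *
a=(195,0);b=(360,180)
W,L=gap('w9',[f8((212,130),a),f8((640,590),a),f8((90,0),b),f8((415,380),b)],[f8((135,0),a),f8((675,600),a),f8((110,0),b),f8((490,432),b)])
print(W,L)
E
```

```text
rail ang 131.48468661437033 wall ang 131.5750814511173 gaps mm (own y of wall) [1.12 0.85 0.43 0.87] rail resid [0.   0.42 0.18 0.  ]
[[0.5726007  0.3434501  0.04      ]
 [0.59830798 0.3147827  0.04      ]
 [0.65169538 0.25504598 0.04      ]
 [0.67854611 0.22401633 0.04      ]] [[0.56903945 0.34916993 0.045     ]
 [0.60015197 0.31334375 0.045     ]
 [0.65103074 0.25618082 0.045     ]
 [0.68175129 0.22170374 0.045     ]]
```

```bash
python3 - <<'E'
from g import *
th=np.radians(131.7);Rm=np.array([[np.cos(th),-np.sin(th)],[np.sin(th),np.cos(th)]])
c=np.array([.6848,.2185])
def pt(x,y,h): return np.r_[c+Rm@[x,y],h]
def green(phi,x,y,h):
    p=np.array([-.004,-.004]);v=np.array([x,y])-p
    r=np.array([[np.cos(phi),np.sin(phi)],[-np.sin(phi),np.cos(phi)]])@v
    return pt(*(p+r),h)
for n,z in(('top',load('t9')),('scene',load('s8'))):
    for phi in (0,.02,.05,.1):
        print(n,phi,proj(z,[green(phi,0,.176,.045),green(phi,-.008,.176,.045)]).round(2).tolist())
    print('rail far inner top',proj(z,[pt(.210,0,.045),pt(.004,0,.045)]).round(2).tolist(),'pin',proj(z,[pt(-.004,-.004,.045)]).round(2).tolist())
snap('scene','s9');crop('s9','cs9',320,200,400,260,10)
E
```

```text
top 0 [[190.11, 184.15], [192.42, 182.29]]
top 0.02 [[189.04, 184.96], [191.39, 183.14]]
top 0.05 [[187.4, 186.12], [189.81, 184.38]]
top 0.1 [[184.6, 187.97], [187.09, 186.34]]
rail far inner top [[89.04, 184.27], [149.69, 137.4]] pin [[151.11, 134.56]]
scene 0 [[330.01, 216.2], [327.35, 217.42]]
scene 0.02 [[331.23, 215.69], [328.54, 216.86]]
scene 0.05 [[333.08, 214.97], [330.35, 216.06]]
scene 0.1 [[336.23, 213.89], [333.43, 214.85]]
rail far inner top [[440.81, 237.53], [375.52, 274.07]] pin [[373.82, 277.08]]
```

View pics/cs9.png

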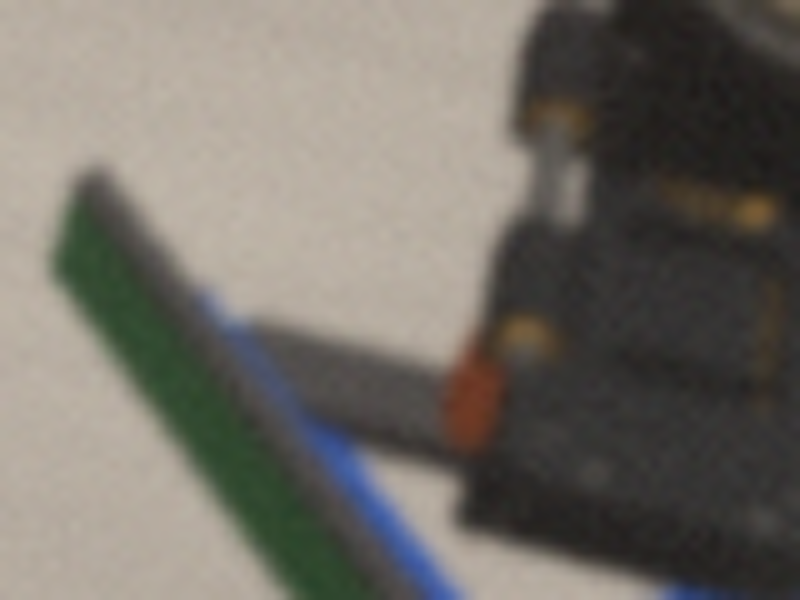

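View pics/c13.png

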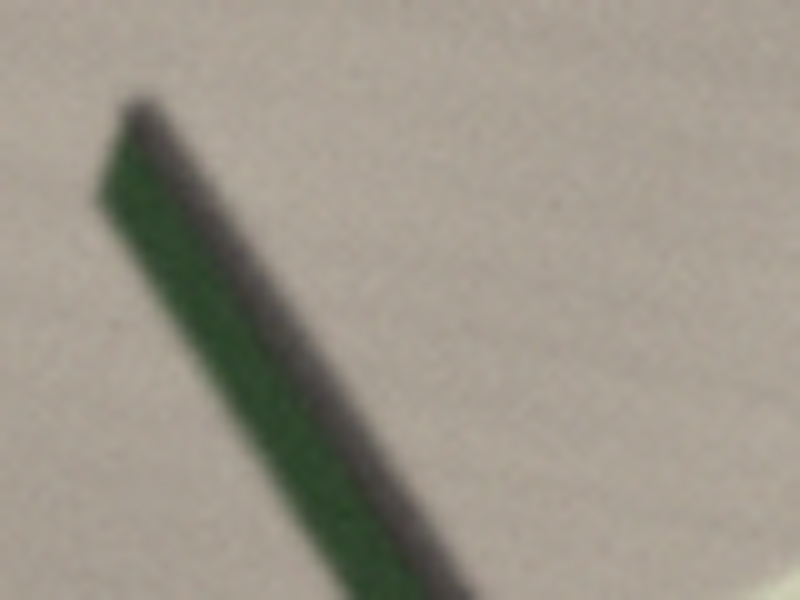

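```bash
python3 - <<'E'
from g import *
crop('scene0','c16',350,235,450,300,8)
crop('s9','c17',350,235,450,300,8)
E
```

```text
(no output)
```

View pics/c16.png

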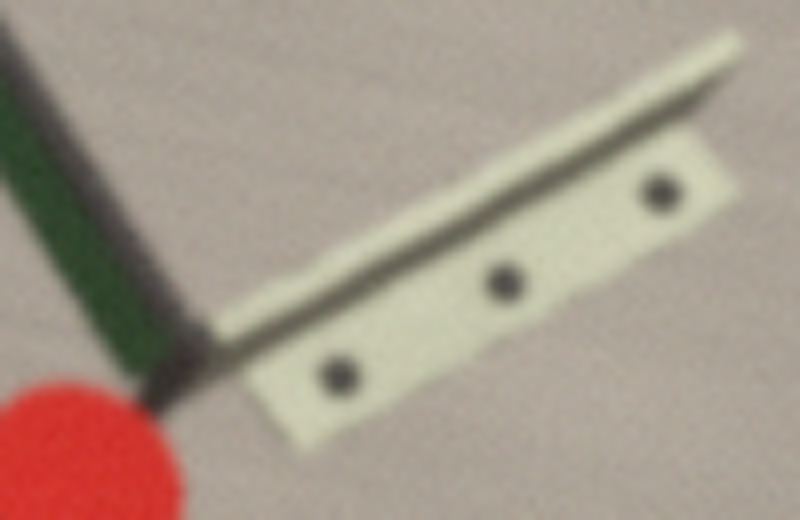

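View pics/c17.png

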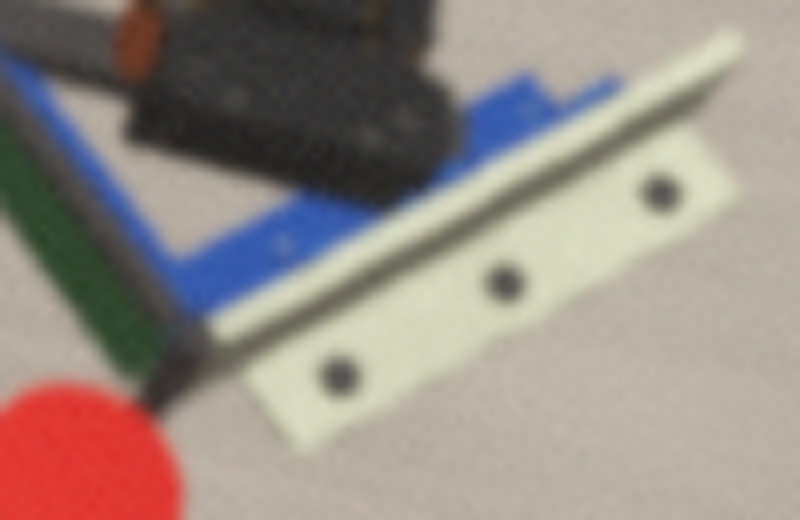

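step_arm(
  steps=[
    [1, 0, 0, -0.02, 0, 0, 0],
    [1, 0.02, 0, 0, 0, 0.02, 0],
    [1, 0.02, 0.02, 0, 0, 0.02, 0],
    [1, 0.02, 0.0, 0, 0, 0, 0],
    [1, 0.02, 0.02, 0, 0, 0, 0],
    [1, 0, 0, 0, 0, 0, 0],
    [1, 0, 0, 0, 0, 0, 0],
    [1, 0, 0, 0, 0, 0, 0],
    [1, 0, 0, 0, 0, 0, 0],
    [1, 0, 0, 0, 0, 0, 0],
  ],
)

```text
time: 19.05
position: [0.5835, 0.2202, 0.2152]
tool_rot: [1.0, -0.027, -0.0, 0.0]
ft_force: [-14.5, 5.4, 7.2]
grip_width: 0.0235
```

```bash
python3 k.py 10; python3 -c "
from h import *
snap('scene','s10');crop('s10','cs10',320,200,400,260,10)
crop('w10','c18',195,0,295,75,8)
crop('w10','c19',360,180,460,255,8)"
```

```text
t 19.15 pos [0.5835 0.2202 0.2152] toolx yaw -3.12 tilt [-5.e-04 -7.e-04 -1.e+00] q [ 0.18  0.78  1.56 -0.    0.8   0.24] w 0.023685070982585474 F [-13.47   5.08   5.13] M [ 0.82  2.21 -0.05]
shift rows [-0.029 -0.072  0.001] total turn deg [ 0.04  0.03 -0.02] rows8 [ 0.005  0.004 -0.002]
shift in final axes [-0.029 -0.072  0.001]
grasp [0.5834 0.22   0.0512] own offset from est. home mm [-1.83  0.9 ] own force [12.76  6.65]
```

View pics/c18.png

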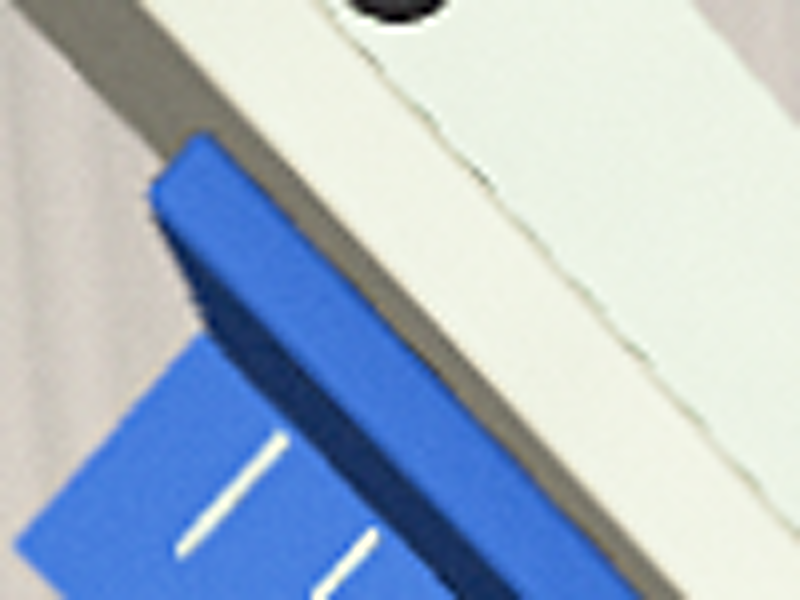

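View pics/c19.png

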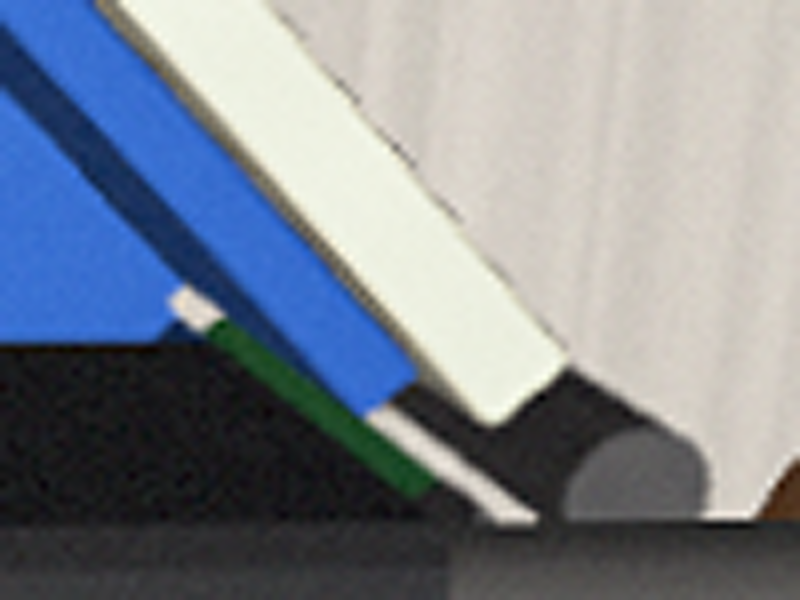

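View pics/cs10.png

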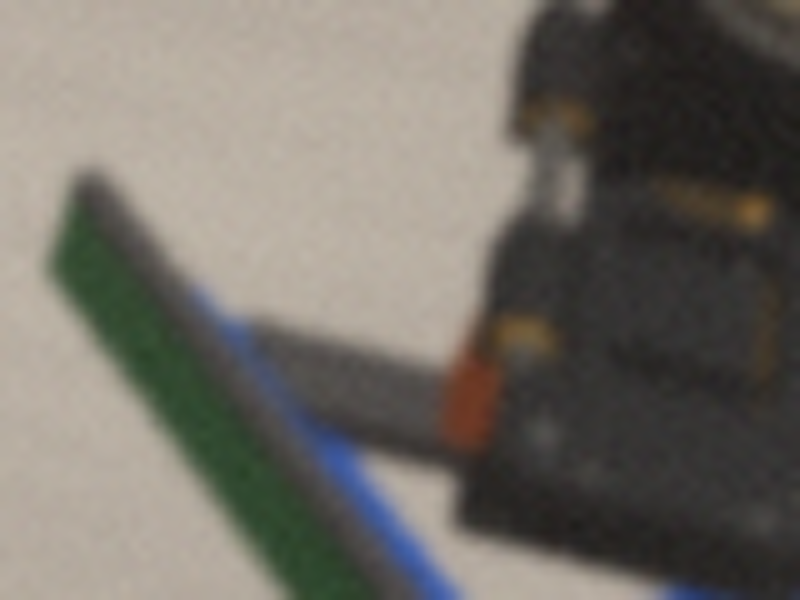

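View pics/ct10.png

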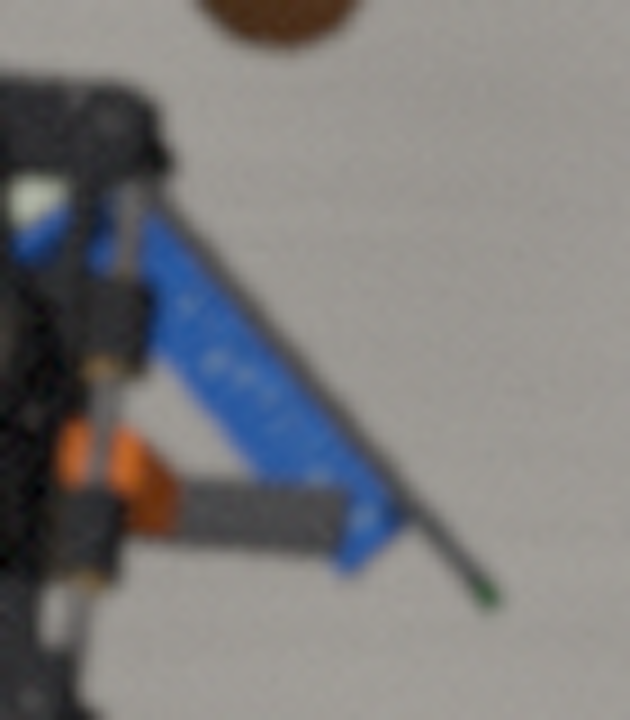

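```bash
python3 - <<'E'
from gap import *
a=(195,0);b=(360,180)
W,L=gap('w10',[f8((205,130),a),f8((640,597),a),f8((93,0),b),f8((417,380),b)],[f8((140,0),a),f8((685,600),a),f8((112,0),b),f8((490,427),b)])
print(W[0],W[-1],L[-1])
E
```

```text
rail ang 131.54937428077093 wall ang 131.78305828035036 gaps mm (own y of wall) [1.65 1.37 0.5  0.99] rail resid [ 0.    0.19  0.3  -0.  ]
[0.57209372 0.34297909 0.04      ] [0.67874286 0.22362752 0.04      ] [0.68174809 0.22173366 0.045     ]
```

step_arm(
  steps=[
    [1, 0.02, -0.02, -0.02, 0, 0, 0.03],
    [1, 0.02, -0.02, 0, 0, 0, 0.03],
    [1, 0.02, -0.02, 0, 0, 0, 0.02],
    [1, 0, 0, 0, 0, 0, 0],
    [1, 0, 0, 0, 0, 0, 0],
    [1, 0, 0, 0, 0, 0, 0],
    [1, 0, 0, 0, 0, 0, 0],
    [1, 0, 0, 0, 0, 0, 0],
    [1, 0, 0, 0, 0, 0, 0],
    [1, 0, 0, 0, 0, 0, 0],
  ],
)

```text
time: 20.2
position: [0.5841, 0.221, 0.2153]
tool_rot: [0.999, -0.032, -0.002, 0.001]
ft_force: [-16.2, 3.1, 6.8]
grip_width: 0.0238
```

```bash
python3 k.py 11; python3 -c "
from h import *
crop('w11','c20',195,0,295,75,8)
crop('w11','c21',360,180,460,255,8)"
```

```text
t 20.3 pos [0.5841 0.221  0.2153] toolx yaw -3.64 tilt [-0.0039 -0.0027 -1.    ] q [ 0.18  0.78  1.56 -0.    0.81  0.25] w 0.023779393153007308 F [-17.06   2.93   6.59] M [0.52 2.31 0.24]
shift rows [-0.05  -0.036  0.004] total turn deg [ 0.17  0.21 -0.54] rows8 [ 0.021  0.027 -0.068]
shift in final axes [-0.05  -0.036  0.004]
grasp [0.5835 0.2206 0.0513] own offset from est. home mm [-1.43  0.53] own force [13.56 10.76]
```

View pics/c20.png

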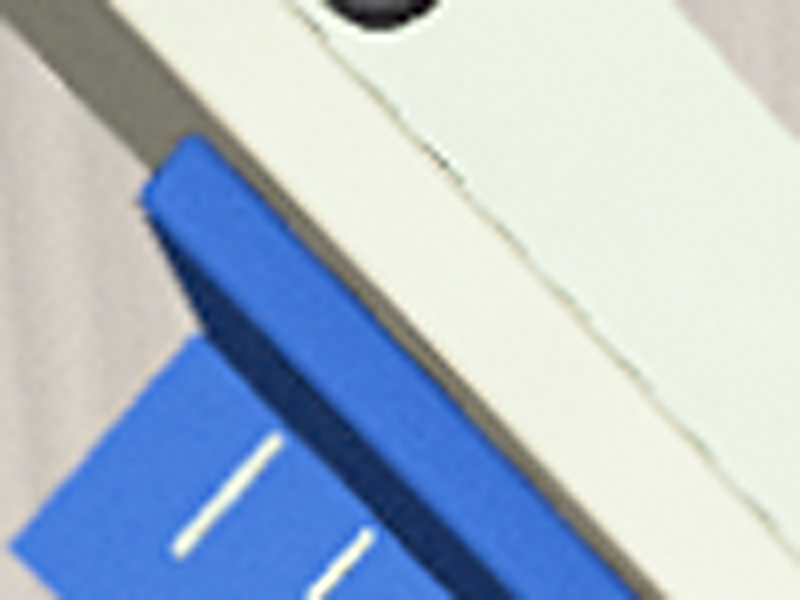

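View pics/c21.png

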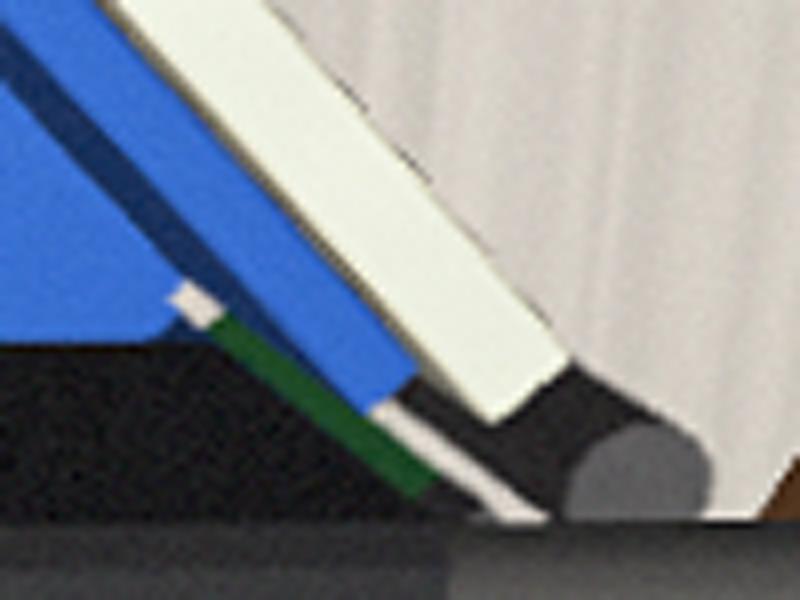

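View pics/ct11.png

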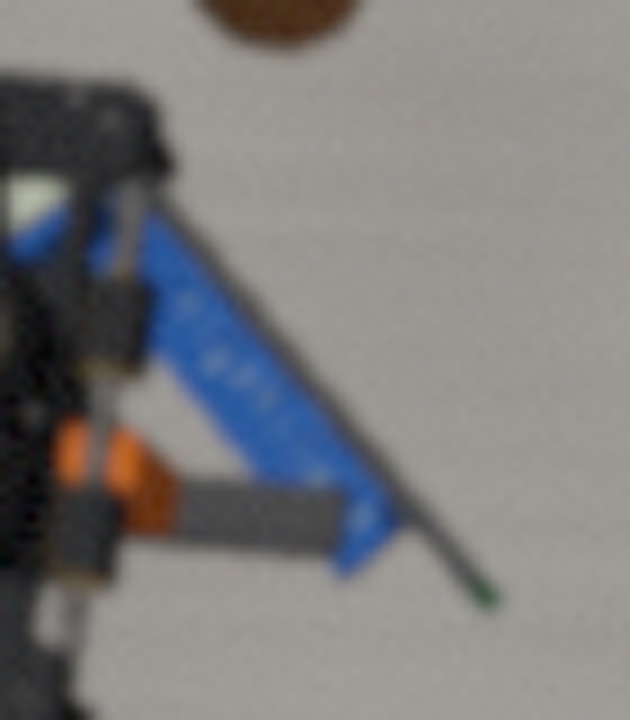

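```bash
python3 - <<'E'
from gap import *
a=(195,0);b=(360,180)
W,L=gap('w11',[f8((195,132),a),f8((640,597),a),f8((95,0),b),f8((417,375),b)],[f8((110,0),a),f8((665,600),a),f8((112,0),b),f8((492,423),b)])
print(W[0],W[-1],L[-1])
z=load('w11')
d=L[0]-L[-1];d=d[:2]/np.linalg.norm(d[:2]);n=np.array([-d[1],d[0]])
corner=L[-1][:2]-.004*d
own=lambda P:((P[:,:2]-corner)@np.c_[d,n]*1e3).round(2)
print('wall end own',own(W[[0,-1]]))
print('green base',own(plane(z,[f8((225,318),b),f8((380,432),b),f8((440,480),b)],0)))
print('pin',own(plane(z,[f8((638,495),b)],.046)))
E
```

```text
rail ang 131.54369808560728 wall ang 131.5260417697001 gaps mm (own y of wall) [0.98 0.54 0.31 1.03] rail resid [0.   0.26 0.18 0.  ]
[0.57261315 0.34346867 0.04      ] [0.67861697 0.22376283 0.04      ] [0.68176579 0.221762   0.045     ]
wall end own [[167.48   0.98]
 [  7.59   1.03]]
green base [[ -3.3    5.05]
 [-23.49   1.53]
 [-31.87   0.36]]
pin [[-8.05 -4.31]]
```

```bash
python3 -c "
from h import *
a=[]
for f in('w3','w7','w9','w11'):
    im=cv2.imread('pics/'+f+'.png')[195:260,360:460]
    a.append(cv2.resize(im,None,fx=4,fy=4,interpolation=cv2.INTER_CUBIC))
m=np.vstack([np.hstack(a[:2]),np.hstack(a[2:])])
cv2.imwrite('pics/m1.png',np.clip(m.astype(float)*1.3+20,0,255).astype(np.uint8))
z=load('w11');print(proj(z,[[.5,.2,0]]))
"
```

```text
[[151.31164443 248.17815987]]
```

View pics/m1.png

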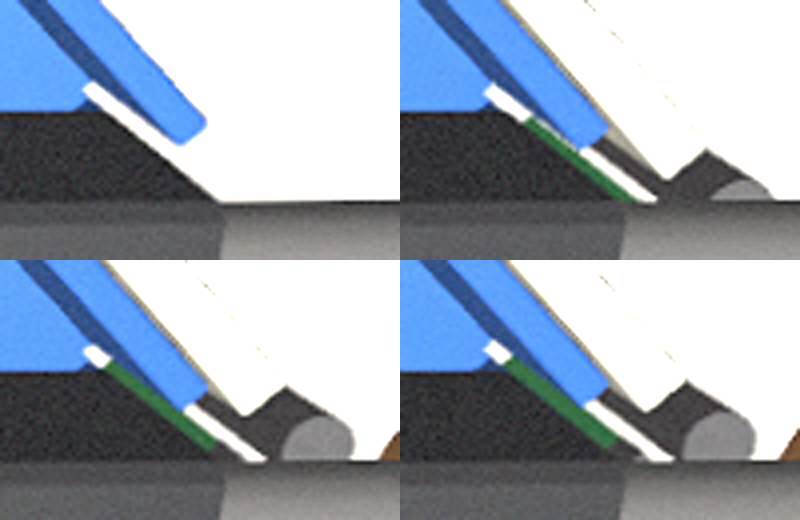

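step_arm(
  steps=[
    [1, 0, 0, -0.01, 0.02, 0.03, 0],
    [1, 0, 0, 0, 0, 0, 0],
    [1, 0, 0, 0, 0, 0, 0],
    [1, 0, 0, 0, 0, 0, 0],
    [1, 0, 0, 0, 0, 0, 0],
    [1, 0, 0, 0, 0, 0, 0],
    [1, 0, 0, 0, 0, 0, 0],
    [1, 0, 0, 0, 0, 0, 0],
    [1, 0, 0, 0, 0, 0, 0],
    [1, 0, 0, 0, 0, 0, 0],
  ],
)

```text
time: 21.3
position: [0.5837, 0.2208, 0.2152]
tool_rot: [0.999, -0.032, -0.001, 0.0]
ft_force: [-16.6, 1.8, 5.9]
grip_width: 0.0243
```

```bash
python3 k.py 12; python3 -c "
from h import *
snap('scene','s12')
crop('s12','cs12',315,195,445,290,6)
crop('w12','c22',195,0,295,75,8)
crop('w12','c23',360,180,460,255,8)"
```

```text
t 21.4 pos [0.5837 0.2208 0.2153] toolx yaw -3.65 tilt [-1.4e-03 -9.0e-04 -1.0e+00] q [ 0.18  0.78  1.56 -0.    0.8   0.25] w 0.023847906176868196 F [-16.5    1.68   6.64] M [0.3  2.59 0.24]
shift rows [-0.035 -0.047  0.002] total turn deg [ 0.06  0.08 -0.55] rows8 [ 0.007  0.01  -0.068]
shift in final axes [-0.035 -0.047  0.002]
grasp [0.5835 0.2206 0.0513] own offset from est. home mm [-1.4  0.5] own force [12.25 11.19]
```

View pics/c22.png

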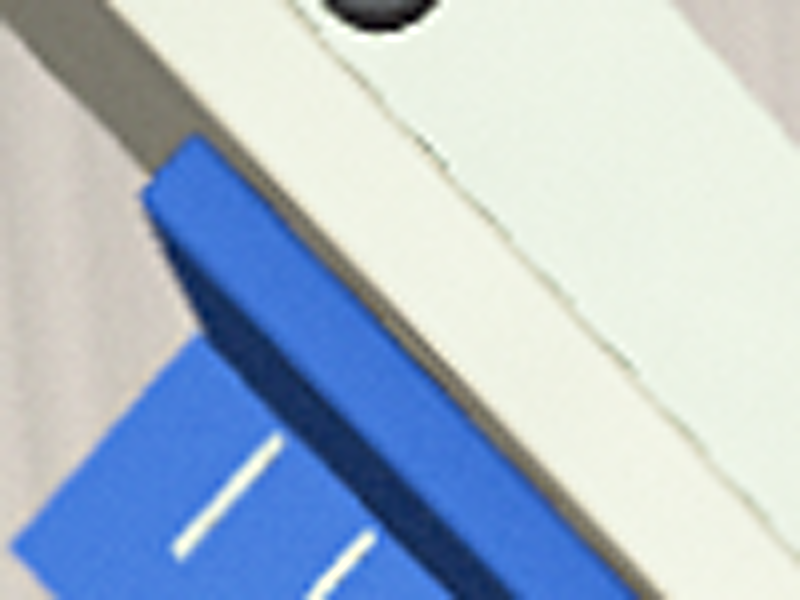

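View pics/c23.png

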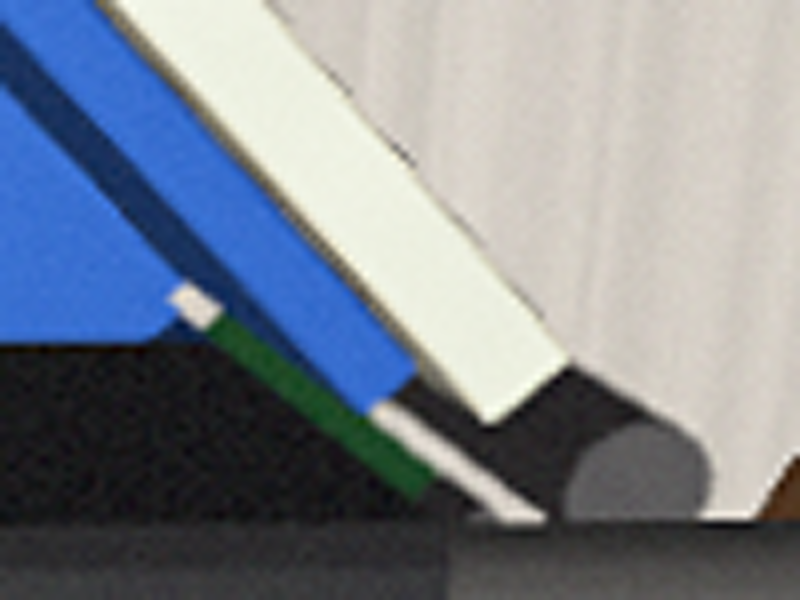

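View pics/cs12.png

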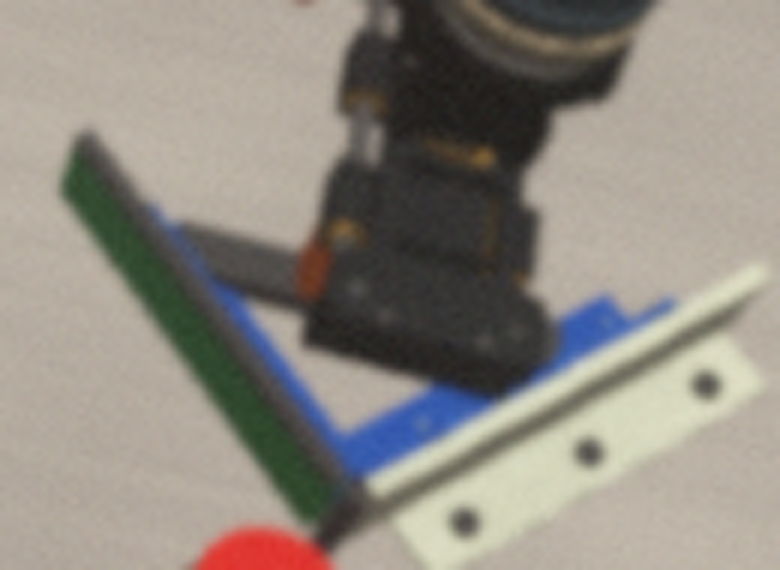

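```bash
cat > phi.py <<'E'
from g import *
import sys
def edge(f):
    z=load(f);p=z['p'].astype(float)
    # greenness vs counter: red channel drop
    g=cv2.GaussianBlur(p[:,:,0],(0,0),.7)
    pts=[]
    for v in range(228,268):
        row=g[v];
        x0=np.interp(v,[220,268],[331,363])
        us=np.arange(int(x0)-9,int(x0)+9)
        r=row[us]; hi=np.median(r[:4]);lo=r.min();m=(hi+lo)/2
        k=np.where((r[:-1]>m)&(r[1:]<=m))[0]
        if len(k): k=k[0];pts.append((us[k]+(r[k]-m)/(r[k]-r[k+1]),v))
    pts=np.array(pts)
    return z,pts
for f in sys.argv[1:]:
    z,pts=edge(f)
    P=plane(z,pts,0)[:,:2]
    for _ in range(4):
        c=P.mean(0);u,s,vt=np.linalg.svd(P-c);d=vt[0];r=(P-c)@vt[1]
        P=P[abs(r)<max(2*r.std(),.0008)]
    d=d*np.sign(-d[0])
    print(f,len(pts),len(P),'base outer dir deg',np.degrees(np.arctan2(d[1],d[0]))%360,'resid mm',r.std()*1e3,'c',c, 'len',np.ptp(P@d))
E
python3 phi.py scene0 s8 s9 s10 s12
```

```text
scene0 40 40 base outer dir deg 217.3817227919112 resid mm 0.18042703673819677 c [0.60489444 0.150986  ] len 0.11863437802401089
s8 40 40 base outer dir deg 219.13603755403307 resid mm 0.40561673693738226 c [0.60570782 0.14788746] len 0.12024333117793029
s9 40 40 base outer dir deg 219.4427998199129 resid mm 0.5058104719797376 c [0.60601152 0.14672838] len 0.12032570571654577
s10 40 40 base outer dir deg 219.526726335886 resid mm 0.5037162153747825 c [0.60605687 0.14655562] len 0.12051316151475289
s12 40 38 base outer dir deg 219.6364179794889 resid mm 0.4550665626530132 c [0.60780824 0.14810841] len 0.1207049796489213
```

```bash
sed -i 's/-9,int(x0)+9/-15,int(x0)+8/' phi.py; python3 phi.py scene0 s8 s9 s10 s12
python3 - <<'E'
from g import *
# long rail in scene: outer foot edge (37 mm foot + ) lower boundary, on counter
for f in('scene0','s12'):
    z=load(f);p=z['p'].astype(float);g=cv2.GaussianBlur(p[:,:,1],(0,0),.7)
    pts=[]
    for u in range(392,438):
        v0=int(np.interp(u,[388,442],[291,258]));vs=np.arange(v0-6,v0+9);r=g[vs,u]
        hi=r[:5].max();lo=np.median(r[-4:]);m=(hi+lo)/2
        k=np.where((r[:-1]>m)&(r[1:]<=m))[0]
        if len(k):k=k[-1];pts.append((u,vs[k]+(r[k]-m)/(r[k]-r[k+1])))
    for h in(0,.004):
        P=plane(z,pts,h)[:,:2]
        for _ in range(4):
            c=P.mean(0);u_,s,vt=np.linalg.svd(P-c);r=(P-c)@vt[1];P=P[abs(r)<max(2*r.std(),.0008)]
        d=vt[0]*np.sign(-vt[0][0]);print(f,h,len(P),np.degrees(np.arctan2(d[1],d[0])),r.std()*1e3,c)
E
```

```text
scene0 40 40 base outer dir deg 217.0748809296676 resid mm 0.119354786068729 c [0.60501245 0.15053215] len 0.11834564257293978
s8 40 40 base outer dir deg 219.72868030078786 resid mm 0.1263522969567284 c [0.6063954  0.14526272] len 0.12066193112523654
s9 40 40 base outer dir deg 221.64742914378044 resid mm 0.09751202632364253 c [0.60747851 0.14113819] len 0.12270379361063605
s10 40 40 base outer dir deg 221.84576480237362 resid mm 0.13922798889880517 c [0.60761564 0.14061584] len 0.12284978817791709
s12 40 40 base outer dir deg 221.66851055860695 resid mm 0.11143352326744982 c [0.60747813 0.1411398 ] len 0.12276589453443759
scene0 0 40 131.51024573979203 0.5753524394188467 [0.64025491 0.32466784]
scene0 0.004 40 131.51024573979203 0.5723938380577879 [0.64249029 0.32314848]
s12 0 38 131.61458965702008 0.5289135771512885 [0.64074293 0.32412696]
s12 0.004 38 131.61458965702008 0.5261937756487111 [0.6429758  0.32261038]
```

```bash
python3 -c "
from g import *
need([.5829,.2220,.2152],-3.1); print(robot.hand_in())"
```

```text
t 21.45 pos [0.5837 0.2208 0.2153] toolx yaw -3.65 tilt [-1.5e-03 -9.0e-04 -1.0e+00] q [ 0.18  0.78  1.56 -0.    0.8   0.25] w 0.023847710802967933 F [-16.49   1.06   6.39] M [0.3  2.56 0.24]
shift rows [-0.034 -0.047  0.003] total turn deg [ 0.06  0.08 -0.55] rows8 [ 0.007  0.01  -0.069]
shift in final axes [-0.034 -0.047  0.003]
the job is handed in; nothing more can be done
None
```

I took the blue square by its orange handle, set it flat in the corner and pressed it against both rails. I handed it in at 21.45 s, still gripping the handle and pressing.

**Checks that agreed**
- **Green rail:** the scene camera puts it at 221.7° and the long rail at about 131.6°. That is 90.1° apart, within about 0.1–0.2° of square; it started about 5° inwards.
- **Square:** its long wall was parallel to the long rail to about 0.02°. That was measured one small tilt trim before the end, and the grasp point moved only about 0.04 mm after it.
- **Push:** about 12 N along the long rail, towards the green one, and 11 N against the long rail. Extra push in the last moves raised the force but barely moved the square, so both contacts are firm.
- **Pot, jar and bowl:** no move went near them, and they had not moved in the overall pictures taken mid-carry. I did not measure them at the end.

**Checks that disagreed**
- The wrist picture still gave an apparent gap of 0.3–1 mm at the long rail, which is within calibration and pixel-reading error.
- The final grasp point was 1.4 mm past my estimated home position along the long rail and 0.5 mm short of it across. That is within the 2 mm calibration.
- My first top-camera and scene-camera readings of the green rail's end were too coarse to settle its angle, so I replaced them with an edge fit.

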